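# Move the stripped shaft parts from the washer's drain tray to the layout rail, in order

## Task

The four parts stripped from the breaker's charging shaft stand on the drain tray's posts in the order in which they came off the shaft, and that order must not be lost. Move all four onto the pins of the layout rail in the same order from left to right as they stand in the tray now, one part to a pin, each right down flat on the rail. Set them down, do not drop them.

Things in the scene. Friction and masses are not known exactly. Their poses are not given: they have to be found in the camera images.
- ratchet_mid (a point): ratchet wheel: dark steel disc with 16 saw teeth round its edge, 58 mm across the teeth, 14 mm thick, 0.2 kg. Bore 26 mm through the middle, axis vertical (z up). This point is on the axis, half-way up. Its turn about z is arbitrary.
- cam_mid (a point): cam: bright steel plate 16 mm thick, round of 50 mm diameter with one nose reaching 36 mm from the axis along its own +x (at the start roughly towards the tray's +y end, within 0.25 rad); grip it across its y, 50 mm wide at the axis; 0.22 kg. Bore 26 mm through the middle, axis vertical (z up). This point is on the axis, half-way up.
- roller_mid (a point): roller bearing: smooth plain ring with bright outer and inner races and a dark gap between, 52 mm diameter, 22 mm high, 0.26 kg. Bore 26 mm through the middle, axis vertical (z up). This point is on the axis, half-way up. Its turn about z is arbitrary.
- sleeve_mid (a point): spacer sleeve: plain bronze tube, the tallest of the four, 46 mm diameter, 42 mm high, 0.38 kg. Bore 26 mm through the middle, axis vertical (z up). This point is on the axis, half-way up. Its turn about z is arbitrary.
- post_ratchet: fixed drain post on which the ratchet wheel stands at the start; the four posts are alike. Origin at its foot, on the tray's floor (3 mm above the bench); axes as the tray's. White square shoulder 38 mm wide, its top (the seat) 47 mm above the origin, with an upright steel pin 10 mm thick and 32 mm high on it, tip tapered
- post_cam: fixed drain post on which the cam stands at the start; the four posts are alike. Origin at its foot, on the tray's floor (3 mm above the bench); axes as the tray's. White square shoulder 38 mm wide, its top (the seat) 47 mm above the origin, with an upright steel pin 10 mm thick and 32 mm high on it, tip tapered
- post_roller: fixed drain post on which the roller bearing stands at the start; the four posts are alike. Origin at its foot, on the tray's floor (3 mm above the bench); axes as the tray's. White square shoulder 38 mm wide, its top (the seat) 47 mm above the origin, with an upright steel pin 10 mm thick and 32 mm high on it, tip tapered
- post_sleeve: fixed drain post on which the spacer sleeve stands at the start; the four posts are alike. Origin at its foot, on the tray's floor (3 mm above the bench); axes as the tray's. White square shoulder 38 mm wide, its top (the seat) 47 mm above the origin, with an upright steel pin 10 mm thick and 32 mm high on it, tip tapered
- tray: fixed steel drain tray, 200 (x) by 310 mm (y), rim 22 mm high; origin on the bench under its centre; +x away from the robot, +y left, z up. Its posts stand at x = -20 mm, y = +112.5, +37.5, -37.5, -112.5 mm; which part is on which changes. A brush lies along its far side, below 25 mm. Finger room beside and below the parts on the +x and -x sides of the row, none between neighbours
- rail: fixed aluminium rail on feet, empty at the start, beside the tray (left or right of it): 44 (x) by 310 mm (y), flat top (the seat) 50 mm above the bench; origin on the bench under its centre; +x away from the robot, +y left, z up. Four steel pins 10 mm thick, 32 mm high, tapered tips, at x = 0, y = +112.5, +37.5, -37.5, -112.5 mm. Finger room along both long sides
Mind the look-alikes: they are no part of the job. What is shaped like the part that bears cam_mid but red is not meant.

How it is judged:
At the end, for the whole second after the job is handed in: The part that began on the k-th tray post from the left is on the k-th rail pin from the left, for all four: axis within 13 mm of the pin along and across the rail, seat height within 4 mm, level within 0.09 rad, released and at rest (x of ratchet_mid in the frame of rail between -0.013 and 0.013 m and z of ratchet_mid in the frame of rail between 0.053 and 0.061 m and angle between each of ratchet_mid, cam_mid, roller_mid, sleeve_mid's own z axis and vertical below 0.09 rad and linear speed of each of ratchet, cam, roller, sleeve below 0.02 m/s and (y of post_ratchet in the frame of tray below 0.075 m or y of post_ratchet in the frame of tray above 0.15 m or y of ratchet_mid in the frame of rail between 0.0995 and 0.1255 m) and (y of post_ratchet in the frame of tray below 0 m or y of post_ratchet in the frame of tray above 0.075 m or y of ratchet_mid in the frame of rail between 0.0245 and 0.0505 m) and (y of post_ratchet in the frame of tray below -0.075 m or y of post_ratchet in the frame of tray above 0 m or y of ratchet_mid in the frame of rail between -0.0505 and -0.0245 m) and (y of post_ratchet in the frame of tray below -0.15 m or y of post_ratchet in the frame of tray above -0.075 m or y of ratchet_mid in the frame of rail between -0.1255 and -0.0995 m) and x of cam_mid in the frame of rail between -0.013 and 0.013 m and z of cam_mid in the frame of rail between 0.054 and 0.062 m and (y of post_cam in the frame of tray below 0.075 m or y of post_cam in the frame of tray above 0.15 m or y of cam_mid in the frame of rail between 0.0995 and 0.1255 m) and (y of post_cam in the frame of tray below 0 m or y of post_cam in the frame of tray above 0.075 m or y of cam_mid in the frame of rail between 0.0245 and 0.0505 m) and (y of post_cam in the frame of tray below -0.075 m or y of post_cam in the frame of tray above 0 m or y of cam_mid in the frame of rail between -0.0505 and -0.0245 m) and (y of post_cam in the frame of tray below -0.15 m or y of post_cam in the frame of tray above -0.075 m or y of cam_mid in the frame of rail between -0.1255 and -0.0995 m) and x of roller_mid in the frame of rail between -0.013 and 0.013 m and z of roller_mid in the frame of rail between 0.057 and 0.065 m and (y of post_roller in the frame of tray below 0.075 m or y of post_roller in the frame of tray above 0.15 m or y of roller_mid in the frame of rail between 0.0995 and 0.1255 m) and (y of post_roller in the frame of tray below 0 m or y of post_roller in the frame of tray above 0.075 m or y of roller_mid in the frame of rail between 0.0245 and 0.0505 m) and (y of post_roller in the frame of tray below -0.075 m or y of post_roller in the frame of tray above 0 m or y of roller_mid in the frame of rail between -0.0505 and -0.0245 m) and (y of post_roller in the frame of tray below -0.15 m or y of post_roller in the frame of tray above -0.075 m or y of roller_mid in the frame of rail between -0.1255 and -0.0995 m) and x of sleeve_mid in the frame of rail between -0.013 and 0.013 m and z of sleeve_mid in the frame of rail between 0.067 and 0.075 m and (y of post_sleeve in the frame of tray below 0.075 m or y of post_sleeve in the frame of tray above 0.15 m or y of sleeve_mid in the frame of rail between 0.0995 and 0.1255 m) and (y of post_sleeve in the frame of tray below 0 m or y of post_sleeve in the frame of tray above 0.075 m or y of sleeve_mid in the frame of rail between 0.0245 and 0.0505 m) and (y of post_sleeve in the frame of tray below -0.075 m or y of post_sleeve in the frame of tray above 0 m or y of sleeve_mid in the frame of rail between -0.0505 and -0.0245 m) and (y of post_sleeve in the frame of tray below -0.15 m or y of post_sleeve in the frame of tray above -0.075 m or y of sleeve_mid in the frame of rail between -0.1255 and -0.0995 m)); the robot touches nothing.
It fails at once if a part is let go, or slips from the fingers, more than 35 mm above the height of its seat ((height (world z) of ratchet_mid above 0.092 m and contact force between ratchet and anything else below 0.01 N) or (height (world z) of cam_mid above 0.093 m and contact force between cam and anything else below 0.01 N) or (height (world z) of roller_mid above 0.096 m and contact force between roller and anything else below 0.01 N) or (height (world z) of sleeve_mid above 0.106 m and contact force between sleeve and anything else below 0.01 N)).
It also fails if it takes over 106 s, if anything falls off the work surface, if the arm or the gripper's body presses on something with over 40 N, if the wrist force passes 120 N, or if a joint passes its speed limit or range.

## Robot

A 7-joint arm with a two-finger parallel gripper is mounted at the origin on the work surface. World frame = base frame: x ahead of the robot, y to its left, z up, the work surface at z = 0. Lengths are in m, angles in rad, forces in N, time in s.
With the tool pointing down it reaches from about 0.425 to 0.875 m from the base axis. Payload 4.7 kg.
Tool frame: the origin (TCP) lies on the centre line of the jaws, within the pads' length; the fingertips stand 8 mm ahead of it and the grasp point (between the pads) lies 11 mm behind it; z points along the fingers, y is the direction in which the jaws open and shut (so a half turn about z gives the same grasp; the last joint's range is limited). The gripper opens to 87 mm and grips with 3 to 60 N. Pads are 19 mm wide; open, the fingers measure 117 mm over their backs; the gripper's body (75 mm by 190 mm) begins 51 mm behind the grasp point.
Start: joints at [1.215, 0.321, -0.07, 1.45, 0.023, 1.371, -0.057], TCP at [0.235, -0.606, 0.231] pointing down, gripper open.
Joint ranges: [-2.86, 2.86], [-0.3, 2.09], [-1.38, 1.24], [0.06, 2.45], [-1.56, 4.7], [0.09, 2.05], [-2.69, 2.69]. Speed limits (rad/s): [2.57, 2.57, 3.14, 3.14, 3.14, 3.14, 3.14].

## Interface

Orientations are given as a rotation vector (axis times angle).
In Python, from bench import status, optics, order gives the robot as it stands.
- The arm moves only by the tool step_arm, never from a script. Its argument "rows" is a list of rows, each a list of 3 entries, a list of its own where there are three numbers: the turn, a rotation vector about the tool's x, y, z in degrees, then the shift along the tool's x, y, z in mm, then the finger opening in mm, from 0 to 87. A call has 1 to 12 rows; each row shifts and turns the pose as measured when the row begins, along the tool's axes as they then stand; what a row does not reach is not made up. A row lasts 1/12 s, in which the tool goes at most 41.7 mm and 7.16 degrees, less where a joint would pass 70% of its speed; a pose out of reach is approached as far as the arm can. A call is refused whole if a number of a shift passes 41.7 or a number of a turn 7.16, either way. A call with a gripper value outside its range is refused whole. The fingers move at their own pace and stop on an object; "grip_force" is the grip in N (left out, the last holds). Time passes only in rows, so rows that do not move let the fingers close. It gives the time, the measured TCP pose, the force and the opening at its end, in the units of the state.
- status.get_state(): the state, without advancing time (a new reading comes with each control period).
- optics.get_image(name): name is "scene" or "side" or "wrist"; returns a dict with "frame" (420x560x3 uint8, red, green, blue), "range_z" (420x560 float32, m along the optical axis (not along the pixel's ray), 0 where there is no reading), "K" (3x3 intrinsics, pixels), "k1" (the pictures are not rectified: a ray, as slopes to the right and down, at radius r is drawn at 1 + k1 r^2 times it, then the intrinsics apply), "R" (3x3) and "t" (3): a world point X has camera coordinates R X + t. Camera axes: x right, y down, z forward; pixel columns grow to the right and rows downward; lengths in m; the calibration is good to about 2 mm. A picture is of the moment at which its call begins.
- order.close_job(): hands the job in, once; it reports no verdict.
The state is a dict: "time": time; "joint_positions": joint angles; "qd": joint speeds; "joint_torque": joint torques, N m; "position": TCP position; "tool_rot": TCP orientation; "ft_force": force on the tool from outside, world axes, zero at the start; "torque": the same for the moment, N m; "grip_width": opening from 0.0 (shut) to 1.0 (fully open).
Only numpy, scipy, OpenCV 4.12 (cv2) and the standard library are available. Lean on these libraries where they do the work, as an engineer would, in place of code of your own. Each camera call takes 0.05 s, during which the arm holds its last target.

## Working session

There is one attempt and no reset: what is moved stays moved. The work goes in short steps, Python scripts to look and compute and a tool call to move; the robot and the scene stay as the last step left them, time stands still between calls to the robot, and variables do not carry over. Pictures are saved under pics/ and viewed, and the job is handed in when it is done.

Besides the shell and the picture viewer there is one more tool, called after "Call:" as name(argument=value, ...), one argument or row to a line, values as JSON. step_arm: Moves the arm, as the interface text tells. Its arguments: {"type":"object","properties":{"rows":{"type":"array"},"grip_force":{"type":"number"}},"required":["rows"]}

```bash
ls; mkdir -p pics; cat > h.py <<'E'
import sys
sys.path.insert(0,'.')
from bench import status, optics, order
import numpy as np, cv2
def grab(n):
    im=optics.get_image(n); np.savez('/tmp/%s.npz'%n,**im); return im
def save(im,fn): cv2.imwrite('pics/'+fn,cv2.cvtColor(im['frame'],cv2.COLOR_RGB2BGR))
def cloud(im):
    K=im['K'];h,w=im['range_z'].shape
    u,v=np.meshgrid(np.arange(w),np.arange(h))
    pts=np.stack([u,v],-1).reshape(-1,1,2).astype(np.float64)
    p=cv2.undistortPoints(pts,K,np.array([float(im['k1']),0,0,0])).reshape(h,w,2)
    z=im['range_z'].astype(float)
    c=np.dstack([p[...,0]*z,p[...,1]*z,z])
    X=(c-im['t'])@im['R']
    X[z==0]=np.nan
    return X
E
python3 - <<'E'
from h import *
for n in ['scene','side','wrist']:
    im=grab(n); save(im,n+'0.png'); print(n,im['k1'],-im['R'].T@im['t'],im['K'].tolist())
print(status.get_state())
E
```

```text
pics
scene -0.07865579497123884 [1.23478684 0.21897117 0.59702321] [[389.2979191551653, 0.0, 280.5353429326941], [0.0, 389.2979191551653, 208.66609830871334], [0.0, 0.0, 1.0]]
side -0.13507422121673504 [ 0.37628879 -0.66674006  0.80740195] [[461.94055426727897, 0.0, 276.33742977704026], [0.0, 461.94055426727897, 210.41223570933033], [0.0, 0.0, 1.0]]
wrist -0.05598071116635475 [ 0.30844988 -0.57741477  0.38433757] [[294.671647036361, 0.0, 284.08655442644624], [0.0, 294.671647036361, 204.64531165303652], [0.0, 0.0, 1.0]]
{'time': 0.15, 'joint_positions': array([ 1.21512818,  0.32163704, -0.07009219,  1.45136336,  0.02259435,
        1.37081365, -0.05691202]), 'qd': array([-3.33741954e-04, -7.00029019e-04, -2.51079920e-04, -4.04275553e-03,
       -9.61622016e-04, -4.49862744e-05,  1.28957260e-04]), 'joint_torque': array([-3.77778024e-04, -4.91794789e+01, -4.04592175e-01, -3.12875605e+01,
       -6.40155072e-02,  4.05921391e-02,  9.56053736e-05]), 'position': array([ 0.23472941, -0.60571054,  0.22973878]), 'tool_rot': array([-3.08667702e+00, -5.77297988e-01,  5.33760963e-04]), 'ft_force': array([ 0.44999566,  0.40396128, -0.76957321]), 'torque': array([-0.02792422,  0.00110721, -0.01685572]), 'grip_width': 0.9991181227854394}
```

View pics/scene0.png

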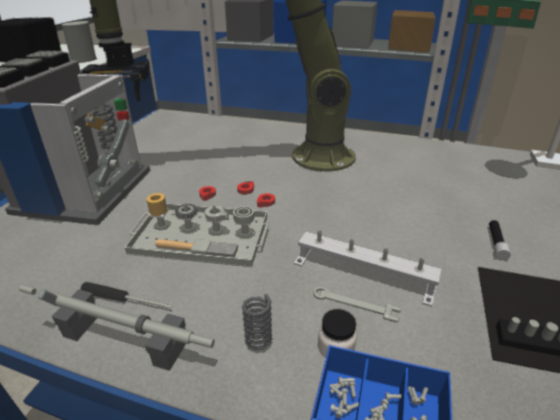

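View pics/side0.png

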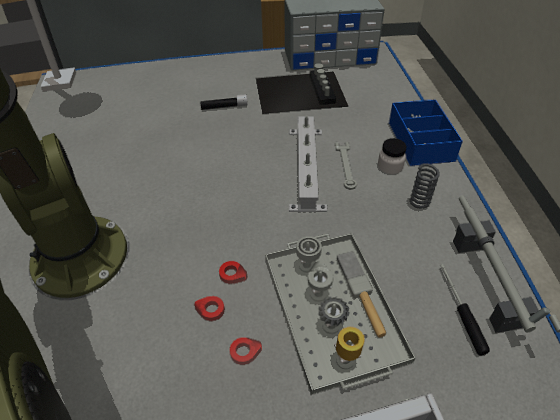

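View pics/wrist0.png

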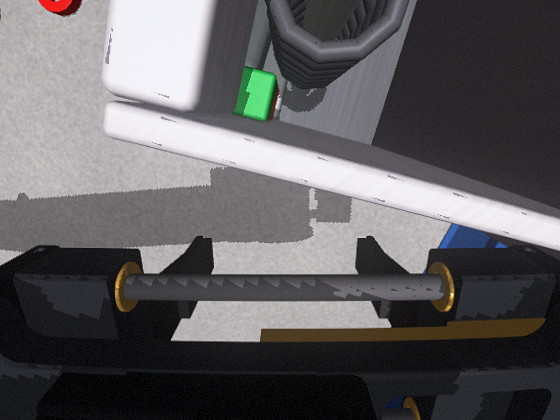

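The order from the left (+y) is roller (side image ≈308,247), cam (≈320,280), ratchet (≈333,312), sleeve (≈350,343). The rail is farther to +y, with pins at about x 308 and y 122–182 in the side image. Next I measure positions with the depth data.

```bash
python3 - <<'E'
from h import *
from scipy import ndimage as nd
for n in ['side','scene']:
    im=dict(np.load('/tmp/%s.npz'%n)); X=cloud(im)
    print(n)
    boxes={'side':[(260,100,340,220),(262,230,420,390)],'scene':[(290,225,445,305),(125,190,275,265)]}[n]
    for (a,b,c,d) in boxes:
        P=X[b:d,a:c]; z=P[...,2]
        print(' box zpct',np.nanpercentile(z,[5,50,90,99]).round(4))
        for lo,hi in [(0.044,0.056),(0.06,0.12)]:
            m=(z>lo)&(z<hi); l,k=nd.label(m,np.ones((3,3)))
            for i in range(1,k+1):
                q=P[l==i]
                if len(q)<15: continue
                pix=np.argwhere(l==i).mean(0)
                print('  z>%.3f n%d pix %s mean %s min %s max %s'%(lo,len(q),(pix[::-1]+[a,b]).round(0),q.mean(0).round(4),q.min(0).round(4),q.max(0).round(4)))
    # rail top rect
    a,b,c,d=boxes[0];P=X[b:d,a:c].reshape(-1,3);q=P[abs(P[:,2]-.05)<.006][:,:2].astype(np.float32)
    print(cv2.minAreaRect(q*1000))
E
```

```text
side
 box zpct [-0.0027  0.0005  0.0492  0.064 ]
  z>0.044 n1325 pix [307. 159.] mean [0.5523 0.1876 0.0497] min [0.51   0.0486 0.0443] max [0.5998 0.366  0.0551]
  z>0.060 n25 pix [306. 120.] mean [0.5732 0.3161 0.0709] min [0.5689 0.312  0.061 ] max [0.5785 0.3216 0.082 ]
  z>0.060 n30 pix [307. 137.] mean [0.5605 0.2417 0.071 ] min [0.5566 0.238  0.0607] max [0.5643 0.2465 0.0829]
  z>0.060 n28 pix [308. 157.] mean [0.5493 0.1676 0.0717] min [0.5453 0.163  0.0603] max [0.5532 0.1726 0.0805]
  z>0.060 n30 pix [308. 178.] mean [0.5379 0.093  0.0721] min [0.5338 0.0894 0.0607] max [0.5421 0.0973 0.0811]
 box zpct [-0.0023  0.0019  0.0495  0.0904]
  z>0.044 n17 pix [311. 248.] mean [ 0.5107 -0.0921  0.0508] min [ 0.5072 -0.0976  0.0466] max [ 0.5145 -0.0877  0.0557]
  z>0.044 n49 pix [307. 260.] mean [ 0.4976 -0.1217  0.0518] min [ 0.4798 -0.1274  0.0445] max [ 0.525  -0.1124  0.0555]
  z>0.044 n20 pix [316. 278.] mean [ 0.507  -0.1654  0.0498] min [ 0.5028 -0.1731  0.0472] max [ 0.5097 -0.1604  0.0546]
  z>0.044 n28 pix [324. 279.] mean [ 0.5212 -0.1708  0.0502] min [ 0.5103 -0.1797 
[... 2140 characters left out ...]
 n34 pix [242. 223.] mean [ 0.5241 -0.095   0.0509] min [ 0.5153 -0.1166  0.0442] max [ 0.5309 -0.0779  0.0559]
  z>0.060 n346 pix [156. 202.] mean [ 0.5443 -0.3161  0.0818] min [ 0.5159 -0.3463  0.06  ] max [ 0.5619 -0.2974  0.0953]
  z>0.060 n193 pix [186. 209.] mean [ 0.5279 -0.2444  0.0644] min [ 0.4984 -0.2708  0.0602] max [ 0.5558 -0.2197  0.0816]
  z>0.060 n228 pix [216. 212.] mean [ 0.5192 -0.1658  0.0666] min [ 0.4934 -0.1952  0.06  ] max [ 0.5407 -0.1353  0.0832]
  z>0.060 n276 pix [243. 213.] mean [ 0.5103 -0.0969  0.07  ] min [ 0.4805 -0.1243  0.06  ] max [ 0.5322 -0.073   0.0833]
((556.9666137695312, 208.59616088867188), (308.6157531738281, 50.10858154296875), 80.79794311523438)
```

```bash
cat > fit.py <<'E'
from h import *
from scipy.optimize import least_squares
tops={'roller':(.072,.026),'cam':(.066,.025),'ratchet':(.064,.029),'sleeve':(.092,.023)}
guess={'roller':(.5047,-.1003),'cam':(.513,-.174),'ratchet':(.525,-.248),'sleeve':(.537,-.3224)}
def outer(P,c,zt):
    d=P[:,:2]-c; r=np.hypot(*d.T)
    return P[(abs(P[:,2]-zt)<.0035)&(r<.042)]
if __name__=='__main__':
  for n in ['side','scene']:
    im=dict(np.load('/tmp/%s.npz'%n)); X=cloud(im).reshape(-1,3); X=X[~np.isnan(X[:,0])]
    for k,(zt,R) in tops.items():
        q=outer(X,np.array(guess[k]),zt)
        h=cv2.convexHull((q[:,:2]*1000).astype(np.float32))[:,0]/1000.
        f=least_squares(lambda p:np.hypot(*(h-p).T)-R,guess[k],loss='soft_l1',f_scale=.001)
        dd=q[:,:2]-f.x; r=np.hypot(*dd.T); far=dd[r>.029]
        print(n,k,len(q),f.x.round(4),'res',np.abs(f.fun).mean().round(4),'z',np.median(q[:,2]).round(4), 'nose ang',np.degrees(np.arctan2(*far.mean(0)[::-1])).round(1) if k=='cam' and len(far) else '')
E
python3 fit.py
```

```text
side roller 301 [ 0.5028 -0.1014] res 0.0006 z 0.0708 nose ang 
side cam 382 [ 0.513  -0.1736] res 0.0019 z 0.0649 nose ang 86.6
side ratchet 468 [ 0.5226 -0.2475] res 0.0011 z 0.0628 nose ang 
side sleeve 349 [ 0.535  -0.3234] res 0.0006 z 0.0913 nose ang 
scene roller 186 [ 0.5064 -0.0999] res 0.001 z 0.0719 nose ang 
scene cam 182 [ 0.517  -0.1657] res 0.0028 z 0.0664 nose ang -125.2
scene ratchet 175 [ 0.5255 -0.2468] res 0.0018 z 0.0635 nose ang 
scene sleeve 133 [ 0.5382 -0.3214] res 0.0007 z 0.0922 nose ang
```

```bash
python3 - <<'E'
from h import *
for n in ['scene','side','wrist']:
    X=cloud(dict(np.load('/tmp/%s.npz'%n))).reshape(-1,3)
    X=X[~np.isnan(X[:,0])]
    print(n)
    for x0 in np.arange(.15,.75,.1):
        r=[]
        for y0 in np.arange(-.85,.05,.1):
            m=(X[:,0]>x0)&(X[:,0]<x0+.1)&(X[:,1]>y0)&(X[:,1]<y0+.1)
            r.append('%.2f'%X[m,2].max() if m.sum()>3 else '  - ')
        print('%.2f'%x0,r)
E
```

```text
scene
0.15 ['  - ', '0.34', '0.52', '0.39', '0.01', '0.01', '0.00', '0.00', '0.01']
0.25 ['0.39', '0.39', '0.52', '0.39', '0.01', '0.02', '0.02', '0.02', '0.00']
0.35 ['0.39', '0.39', '0.26', '0.33', '0.00', '0.02', '0.02', '0.03', '0.01']
0.45 ['0.39', '0.39', '0.24', '0.33', '0.03', '0.10', '0.08', '0.08', '0.03']
0.55 ['0.15', '0.39', '0.35', '0.32', '0.03', '0.09', '0.07', '0.02', '0.03']
0.65 ['0.00', '0.00', '0.00', '0.00', '0.00', '0.02', '0.00', '0.00', '0.00']
side
0.15 ['  - ', '  - ', '  - ', '0.62', '0.00', '0.00', '0.00', '0.01', '0.00']
0.25 ['  - ', '  - ', '0.64', '0.62', '0.00', '0.02', '0.02', '0.02', '0.00']
0.35 ['  - ', '  - ', '  - ', '  - ', '0.00', '0.02', '0.02', '0.03', '0.00']
0.45 ['  - ', '  - ', '  - ', '0.33', '0.03', '0.09', '0.08', '0.08', '0.05']
0.55 ['  - ', '  - ', '  - ', '0.32', '0.03', '0.09', '0.06', '0.02', '0.03']
0.65 ['  - ', '  - ', '  - ', '0.00', '0.00', '0.02', '0.00', '0.00', '0.00']
wrist
0.15 ['0.00', '0.32', '0.35', '0.34', '0.00', '0.00', '0.00', '  - ', '  - ']
0.25 ['0.00', '0.34', '0.35', '0.33', '0.00', '0.02', '0.00', '  - ', '  - ']
0.35 ['  - ', '0.27', '0.26', '0.19', '  - ', '0.00', '  - ', '  - ', '  - ']
0.45 ['  - ', '0.10', '  - ', '  - ', '  - ', '  - ', '  - ', '  - ', '  - ']
0.55 ['  - ', '  - ', '  - ', '  - ', '  - ', '  - ', '  - ', '  - ', '  - ']
0.65 ['  - ', '  - ', '  - ', '  - ', '  - ', '  - ', '  - ', '  - ', '  - ']
```

```bash
python3 - <<'E'
from h import *
for n in ['scene','side','wrist']:
    X=cloud(dict(np.load('/tmp/%s.npz'%n))).reshape(-1,3)
    X=X[~np.isnan(X[:,0])]
    print(n)
    for x0 in np.arange(.2,.7,.04):
        m=(X[:,0]>x0)&(X[:,0]<x0+.04)&(X[:,1]<-.38)&(X[:,2]>.05)&(X[:,2]<.45)
        q=X[m]
        if len(q)>5:
            i=q[:,1].argsort()[-5]; print('%.2f'%x0,q[i].round(3), 'maxz',q[:,2].max().round(3))
E
```

```text
scene
0.20 [ 0.236 -0.506  0.321] maxz 0.449
0.24 [ 0.241 -0.514  0.298] maxz 0.45
0.28 [ 0.313 -0.532  0.299] maxz 0.386
0.32 [ 0.35  -0.527  0.183] maxz 0.392
0.36 [ 0.398 -0.522  0.132] maxz 0.392
0.40 [ 0.434 -0.503  0.116] maxz 0.391
0.44 [ 0.446 -0.501  0.116] maxz 0.392
0.48 [ 0.52  -0.509  0.066] maxz 0.391
0.52 [ 0.537 -0.506  0.298] maxz 0.392
0.56 [ 0.56  -0.511  0.061] maxz 0.392
0.60 [ 0.607 -0.597  0.145] maxz 0.326
side
0.44 [ 0.479 -0.521  0.324] maxz 0.326
0.48 [ 0.515 -0.517  0.324] maxz 0.327
0.52 [ 0.535 -0.508  0.307] maxz 0.327
wrist
0.20 [ 0.238 -0.512  0.305] maxz 0.345
0.24 [ 0.24  -0.515  0.303] maxz 0.347
0.28 [ 0.316 -0.54   0.324] maxz 0.336
0.32 [ 0.36  -0.538  0.055] maxz 0.327
0.36 [ 0.371 -0.536  0.171] maxz 0.261
0.40 [ 0.439 -0.669  0.07 ] maxz 0.243
0.44 [ 0.465 -0.667  0.052] maxz 0.132
```

```bash
cat > plan.py <<'E'
# usage: plan.py open  x,y,z,theta[,n]  ... : prints rows from the present pose through waypoints
from h import *
import sys
from scipy.spatial.transform import Rotation as Ro
s=status.get_state(); p=s['position'].copy(); R=Ro.from_rotvec(s['tool_rot']).as_matrix()
th=np.degrees(np.arctan2(R[1,0],R[0,0])); tilt=np.degrees(np.arccos(-R[2,2]))
print('t',round(s['time'],2),'pos',p.round(4),'th',th.round(2),'tilt',tilt.round(2),'F',s['ft_force'].round(1),'grip',round(s['grip_width']*87,1))
op=float(sys.argv[1]) if len(sys.argv)>1 else 87
rows=[]
for w in sys.argv[2:]:
    w=[float(a) for a in w.split(',')]; tgt=np.array(w[:3]); d=tgt-p; dth=w[3]-th
    n=int(w[4]) if len(w)>4 else max(1,int(np.ceil(np.linalg.norm(d)/.0395)),int(np.ceil(abs(dth)/7)))
    for i in range(n):
        a=np.radians(th); st=d/n
        sh=np.round(np.array([st@[np.cos(a),np.sin(a),0],st@[np.sin(a),-np.cos(a),0],-st[2]])*1000,0)
        tz=round(-dth/n,1); rows.append([[0,0,tz],sh.astype(int).tolist(),int(op)])
        th-=tz; p+=np.array([sh[0]*np.cos(a)+sh[1]*np.sin(a),sh[0]*np.sin(a)-sh[1]*np.cos(a),-sh[2]])/1000
for i in range(0,len(rows),12): print(str(rows[i:i+12]).replace(' ',''))
E
python3 plan.py 87 .235,-.41,.23,21.2 .42,-.30,.23,60 .505,-.101,.2,98.2
```

```text
t 0.15 pos [ 0.2347 -0.6057  0.2297] th 21.19 tilt 0.08 F [ 0.4  0.4 -0.8] grip 86.9
[[[0,0,np.float64(-0.0)],[14,-36,0],87],[[0,0,np.float64(-0.0)],[14,-36,0],87],[[0,0,np.float64(-0.0)],[14,-36,0],87],[[0,0,np.float64(-0.0)],[14,-36,0],87],[[0,0,np.float64(-0.0)],[14,-36,0],87],[[0,0,np.float64(-6.5)],[36,-6,0],87],[[0,0,np.float64(-6.5)],[36,-2,0],87],[[0,0,np.float64(-6.5)],[36,2,0],87],[[0,0,np.float64(-6.5)],[36,6,0],87],[[0,0,np.float64(-6.5)],[35,10,0],87],[[0,0,np.float64(-6.5)],[33,14,0],87],[[0,0,np.float64(-6.3)],[36,-4,5],87]]
[[[0,0,np.float64(-6.3)],[36,-1,5],87],[[0,0,np.float64(-6.3)],[36,3,5],87],[[0,0,np.float64(-6.3)],[35,7,5],87],[[0,0,np.float64(-6.3)],[34,11,5],87],[[0,0,np.float64(-6.3)],[33,15,5],87]]
```

Call:
step_arm(
  rows=[
    [[0, 0, 0], [14, -36, 0], 87],
    [[0, 0, 0], [14, -36, 0], 87],
    [[0, 0, 0], [14, -36, 0], 87],
    [[0, 0, 0], [14, -36, 0], 87],
    [[0, 0, 0], [14, -36, 0], 87],
    [[0, 0, -6.5], [36, -6, 0], 87],
    [[0, 0, -6.5], [36, -2, 0], 87],
    [[0, 0, -6.5], [36, 2, 0], 87],
    [[0, 0, -6.5], [36, 6, 0], 87],
    [[0, 0, -6.5], [35, 10, 0], 87],
    [[0, 0, -6.5], [33, 14, 0], 87],
    [[0, 0, -6.3], [36, -4, 5], 87],
  ],
  grip_force=30,
)

```text
time: 1.15
position: [0.4243, -0.2688, 0.2127]
tool_rot: [-2.626, -1.706, 0.025]
ft_force: [0.8, -0.6, -0.0]
grip_width: 1.0
```

```bash
sed -i 's/tz=round(-dth\/n,1)/tz=float(round(-dth\/n,1))/' plan.py; python3 plan.py 87 .505,-.101,.2,98.2
```

```text
t 1.15 pos [ 0.4243 -0.2688  0.2127] th 66.05 tilt 1.08 F [ 0.8 -0.6 -0. ] grip 87.0
[[[0,0,-6.4],[37,1,3],87],[[0,0,-6.4],[37,5,3],87],[[0,0,-6.4],[36,9,3],87],[[0,0,-6.4],[35,13,3],87],[[0,0,-6.4],[33,17,3],87]]
```

Call:
step_arm(
  rows=[
    [[0, 0, -6.4], [37, 1, 3], 87],
    [[0, 0, -6.4], [37, 5, 3], 87],
    [[0, 0, -6.4], [36, 9, 3], 87],
    [[0, 0, -6.4], [35, 13, 3], 87],
    [[0, 0, -6.4], [33, 17, 3], 87],
    [[0, 0, 0], [0, 0, 0], 87],
  ],
)

```text
time: 1.65
position: [0.5063, -0.0825, 0.1942]
tool_rot: [-1.998, -2.403, 0.012]
ft_force: [-0.5, 1.2, 0.1]
grip_width: 1.001
```

```bash
python3 - <<'E'
s=open('plan.py').read()
s=s.replace("op=float","a=np.radians(th); Rd=np.array([[np.cos(a),np.sin(a),0],[np.sin(a),-np.cos(a),0],[0,0,-1]]); tc=np.degrees(Ro.from_matrix(R.T@Rd).as_rotvec())\nop=float")
s=s.replace("print('t',","print('t',").replace("for i in range(0,len(rows)","if rows:\n    rows[0][0][0]=float(round(tc[0],1)); rows[0][0][1]=float(round(tc[1],1))\nfor i in range(0,len(rows)")
open('plan.py','w').write(s)
from h import *
im=grab('wrist'); save(im,'w1.png')
from fit import *
X=cloud(im).reshape(-1,3); X=X[~np.isnan(X[:,0])]
for k,(zt,R) in tops.items():
    q=outer(X,np.array(guess[k]),zt)
    if len(q)<30: continue
    h=cv2.convexHull((q[:,:2]*1000).astype(np.float32))[:,0]/1000.
    f=least_squares(lambda p:np.hypot(*(h-p).T)-R,guess[k],loss='soft_l1',f_scale=.001)
    print(k,len(q),f.x.round(4),np.abs(f.fun).mean().round(4),np.median(q[:,2]))
E
python3 plan.py 87 .505,-.101,.15,98.2
```

```text
roller 1559 [ 0.5047 -0.0993] 0.0004 0.07188096678273746
cam 644 [ 0.5152 -0.1632] 0.0026 0.06648789218298505
ratchet 516 [ 0.5258 -0.2458] 0.0016 0.0634892133560237
t 1.7 pos [ 0.5053 -0.0861  0.1942] th 100.15 tilt 1.12 F [ 0.1 -1.3  0.4] grip 86.6
[[[-1.1,-0.3,1.0],[-7,-1,22],87],[[0,0,1.0],[-7,-1,22],87]]
```

View pics/w1.png

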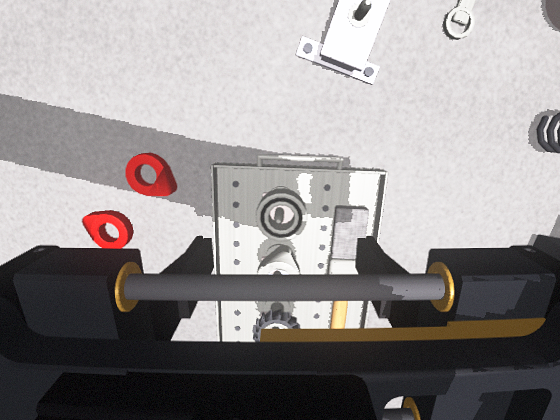

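The wrist view shows the roller at (280,212). It measures (.5047,-.0993), which agrees with the mean of the other two cameras. I'm descending on it.

```bash
python3 plan.py 87 .505,-.1,.11,98.2  .505,-.1,.057,98.2,4
```

```text
t 1.7 pos [ 0.5053 -0.0861  0.1942] th 100.15 tilt 1.12 F [ 0.1 -1.3  0.4] grip 86.6
[[[-1.1,-0.3,0.7],[-5,-1,28],87],[[0,0,0.7],[-5,-1,28],87],[[0,0,0.7],[-5,-1,28],87],[[0,0,-0.0],[0,0,13],87],[[0,0,-0.0],[0,0,13],87],[[0,0,-0.0],[0,0,13],87],[[0,0,-0.0],[0,0,13],87]]
```

Call:
step_arm(
  rows=[
    [[-1.1, -0.3, 0.7], [-5, -1, 28], 87],
    [[0, 0, 0.7], [-5, -1, 28], 87],
    [[0, 0, 0.7], [-5, -1, 28], 87],
    [[0, 0, 0], [0, 0, 6], 87],
    [[0, 0, 0], [0, 0, 0], 87],
  ],
)

```text
time: 2.12
position: [0.5049, -0.1047, 0.1027]
tool_rot: [2.063, 2.363, 0.0]
ft_force: [0.2, 0.2, 0.8]
grip_width: 1.001
```

```bash
python3 plan.py 87 .505,-.0995,.057,98.2,5
```

```text
t 2.12 pos [ 0.5049 -0.1047  0.1027] th 97.75 tilt 0.3 F [0.2 0.2 0.8] grip 87.1
[[[0.2,0.2,-0.1],[1,0,9],87],[[0,0,-0.1],[1,0,9],87],[[0,0,-0.1],[1,0,9],87],[[0,0,-0.1],[1,0,9],87],[[0,0,-0.1],[1,0,9],87]]
```

Call:
step_arm(
  rows=[
    [[0.2, 0.2, 0], [1, 0, 9], 87],
    [[0, 0, 0], [1, 0, 9], 87],
    [[0, 0, 0], [1, 0, 9], 87],
    [[0, 0, 0], [1, 0, 9], 87],
    [[0, 0, 0], [1, 0, 9], 87],
    [[0, 0, 0], [0, 0, 0], 87],
  ],
)

```text
time: 2.62
position: [0.5068, -0.1013, 0.0579]
tool_rot: [2.066, 2.359, 0.003]
ft_force: [-0.8, 1.2, -0.1]
grip_width: 1.003
```

Call:
step_arm(
  rows=[
    [[0, 0, 0], [0, 0, 0], 45],
    [[0, 0, 0], [0, 0, 0], 45],
    [[0, 0, 0], [0, 0, 0], 45],
    [[0, 0, 0], [0, 0, 0], 45],
    [[0, 0, 0], [0, 0, 0], 45],
    [[0, 0, 0], [0, 0, 0], 45],
    [[0, 0, 0], [0, 0, 0], 45],
    [[0, 0, 0], [0, 0, 0], 45],
  ],
  grip_force=35,
)

```text
time: 3.28
position: [0.5074, -0.1009, 0.0587]
tool_rot: [2.064, 2.359, 0.003]
ft_force: [0.0, 1.3, -1.1]
grip_width: 0.594
```

```bash
python3 plan.py 45 
```

```text
t 3.28 pos [ 0.5074 -0.1009  0.0587] th 97.63 tilt 0.4 F [ 0.   1.3 -1.1] grip 51.7
```

Gripped at 51.7 mm, the roller's diameter. I'm lifting it and carrying it to pin 1.

```bash
python3 plan.py 45 .507,-.101,.12,97.6,3 .574,.318,.12,80.9,13
```

```text
t 3.28 pos [ 0.5074 -0.1009  0.0587] th 97.63 tilt 0.4 F [ 0.   1.3 -1.1] grip 51.7
[[[0.3,0.2,0.0],[0,0,-20],45],[[0,0,0.0],[0,0,-20],45],[[0,0,0.0],[0,0,-20],45],[[0,0,1.3],[31,9,0],45],[[0,0,1.3],[31,9,0],45],[[0,0,1.3],[32,8,0],45],[[0,0,1.3],[32,7,0],45],[[0,0,1.3],[32,6,0],45],[[0,0,1.3],[32,6,0],45],[[0,0,1.3],[32,5,0],45],[[0,0,1.3],[32,4,0],45],[[0,0,1.3],[32,4,0],45]]
[[[0,0,1.3],[33,3,0],45],[[0,0,1.3],[33,2,0],45],[[0,0,1.3],[33,1,0],45],[[0,0,1.3],[33,1,0],45]]
```

Call:
step_arm(
  rows=[
    [[0.3, 0.2, 0], [0, 0, -20], 45],
    [[0, 0, 0], [0, 0, -20], 45],
    [[0, 0, 0], [0, 0, -22], 45],
    [[0, 0, 1.3], [31, 9, -4], 45],
    [[0, 0, 1.3], [31, 9, 0], 45],
    [[0, 0, 1.3], [32, 8, 0], 45],
    [[0, 0, 1.3], [32, 7, 0], 45],
    [[0, 0, 1.3], [32, 6, 0], 45],
    [[0, 0, 1.3], [32, 6, 0], 45],
    [[0, 0, 1.3], [32, 5, 0], 45],
    [[0, 0, 1.3], [32, 4, 0], 45],
  ],
)

```text
time: 4.2
position: [0.5482, 0.1526, 0.1227]
tool_rot: [-2.307, -2.131, 0.013]
ft_force: [0.7, 0.5, -2.1]
grip_width: 0.593
```

```bash
python3 plan.py 45 .574,.318,.12,80.9
```

```text
t 4.2 pos [0.5482 0.1526 0.1227] th 85.47 tilt 0.47 F [ 0.7  0.5 -2.1] grip 51.6
[[[-0.4,0.3,0.9],[33,3,1],45],[[0,0,0.9],[33,2,1],45],[[0,0,0.9],[33,1,1],45],[[0,0,0.9],[33,1,1],45],[[0,0,0.9],[33,0,1],45]]
```

Call:
step_arm(
  rows=[
    [[-0.4, 0.3, 0.9], [33, 3, 1], 45],
    [[0, 0, 0.9], [33, 2, 1], 45],
    [[0, 0, 0.9], [33, 1, 1], 45],
    [[0, 0, 0.9], [33, 1, 0], 45],
    [[0, 0, 0.9], [22, 0, 0], 45],
    [[0, 0, 0], [0, 0, 0], 45],
    [[0, 0, 0], [0, 0, 0], 45],
  ],
)

```text
time: 4.78
position: [0.568, 0.3211, 0.1145]
tool_rot: [-2.38, -2.039, 0.003]
ft_force: [-0.0, -0.7, -3.2]
grip_width: 0.594
```

```bash
python3 - <<'E'
from h import *
im=grab('wrist'); save(im,'w2.png')
X=cloud(im)
im=grab('side'); save(im,'s2.png')
E
python3 plan.py 45 .574,.318,.1,80.9
```

```text
t 4.88 pos [0.5681 0.3199 0.1147] th 81.11 tilt 0.43 F [-0.1 -0.1 -1.5] grip 51.6
[[[-0.4,-0.2,0.2],[-1,6,15],45]]
```

View pics/w2.png

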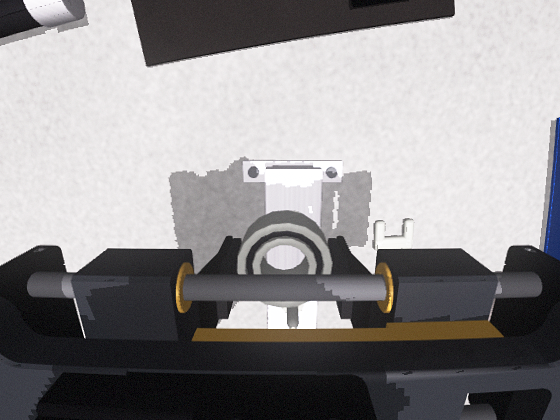

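View pics/s2.png

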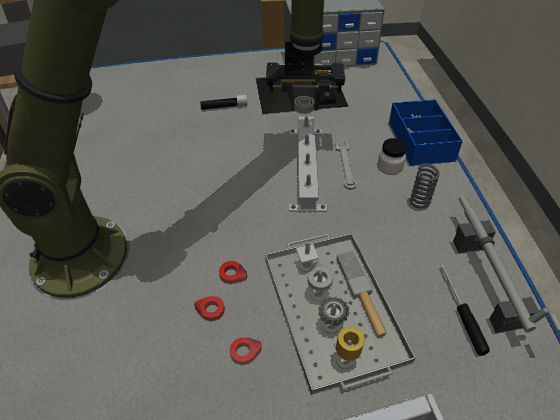

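Call:
step_arm(
  rows=[
    [[-0.4, -0.2, 0.2], [-2, 6, 5], 45],
    [[0, 0, 0], [0, 0, 0], 45],
    [[0, 0, 0], [0, 0, 10], 45],
    [[0, 0, 0], [0, 0, 10], 45],
    [[0, 0, 0], [0, 0, 8], 45],
    [[0, 0, 0], [0, 0, 0], 45],
  ],
)

```text
time: 5.38
position: [0.5768, 0.31, 0.0785]
tool_rot: [2.398, 2.024, 0.001]
ft_force: [0.3, 3.1, -3.6]
grip_width: 0.596
```

```bash
python3 plan.py 45 .574,.3185,.061,80.9,4
```

```text
t 5.38 pos [0.5768 0.31   0.0785] th 80.35 tilt 0.21 F [ 0.3  3.1 -3.6] grip 51.8
[[[0.2,0.1,-0.1],[2,-1,4],45],[[0,0,-0.1],[2,-1,4],45],[[0,0,-0.1],[2,-1,4],45],[[0,0,-0.1],[2,-1,4],45]]
```

Call:
step_arm(
  rows=[
    [[0, 0, 0], [4, -1, 0], 45],
    [[0, 0, 0], [4, -1, 0], 45],
    [[0, 0, 0], [0, 0, 0], 45],
    [[0, 0, 0], [0, 0, 0], 45],
  ],
)

```text
time: 5.72
position: [0.5755, 0.3174, 0.077]
tool_rot: [2.397, 2.024, -0.005]
ft_force: [0.3, 0.1, -2.7]
grip_width: 0.595
```

```bash
python3 plan.py 45 .574,.3185,.061,80.9,4
```

```text
t 5.72 pos [0.5755 0.3174 0.077 ] th 80.34 tilt 0.31 F [ 0.3  0.1 -2.7] grip 51.8
[[[0.1,0.3,-0.1],[0,0,4],45],[[0,0,-0.1],[0,0,4],45],[[0,0,-0.1],[0,0,4],45],[[0,0,-0.1],[0,0,4],45]]
```

Call:
step_arm(
  rows=[
    [[0.1, 0.3, 0], [0, -1, 5], 45],
    [[0, 0, 0], [0, 0, 5], 45],
    [[0, 0, 0], [0, 0, 4], 45],
    [[0, 0, 0], [0, 0, 2], 45],
    [[0, 0, 0], [0, 0, 1], 45],
    [[0, 0, 0], [0, 0, 0], 45],
  ],
)

```text
time: 6.22
position: [0.5749, 0.3171, 0.0589]
tool_rot: [2.4, 2.026, 0.001]
ft_force: [0.2, 0.8, -1.2]
grip_width: 0.596
```

```bash
python3 plan.py 45
```

```text
t 6.22 pos [0.5749 0.3171 0.0589] th 80.33 tilt 0.04 F [ 0.2  0.8 -1.2] grip 51.9
```

Call:
step_arm(
  rows=[
    [[0, 0, 0], [0, 0, 1], 45],
    [[0, 0, 0], [0, 0, 0], 45],
    [[0, 0, 0], [0, 0, 0], 60],
    [[0, 0, 0], [0, 0, 0], 75],
    [[0, 0, 0], [0, 0, 0], 87],
    [[0, 0, 0], [0, 0, 0], 87],
    [[0, 0, 0], [0, 0, 0], 87],
    [[0, 0, 0], [0, 0, 0], 87],
  ],
)

```text
time: 6.88
position: [0.577, 0.3183, 0.0611]
tool_rot: [2.4, 2.024, 0.009]
ft_force: [0.2, -0.4, -0.6]
grip_width: 0.95
```

```bash
python3 plan.py 87 .574,.318,.13,80.9,4 .515,-.15,.15,98.2
```

```text
t 6.88 pos [0.577  0.3183 0.0611] th 80.31 tilt 0.34 F [ 0.2 -0.4 -0.6] grip 82.6
[[[0.3,-0.2,-0.1],[0,-1,-17],87],[[0,0,-0.1],[0,-1,-17],87],[[0,0,-0.1],[0,-1,-17],87],[[0,0,-0.1],[0,-1,-17],87],[[0,0,-1.5],[-39,2,-2],87],[[0,0,-1.5],[-39,1,-2],87],[[0,0,-1.5],[-39,-1,-2],87],[[0,0,-1.5],[-39,-2,-2],87],[[0,0,-1.5],[-39,-3,-2],87],[[0,0,-1.5],[-39,-4,-2],87],[[0,0,-1.5],[-39,-5,-2],87],[[0,0,-1.5],[-39,-6,-2],87]]
[[[0,0,-1.5],[-39,-7,-2],87],[[0,0,-1.5],[-39,-8,-2],87],[[0,0,-1.5],[-38,-9,-2],87],[[0,0,-1.5],[-38,-10,-2],87]]
```

Call:
step_arm(
  rows=[
    [[0.3, -0.2, 0], [0, -1, -17], 87],
    [[0, 0, 0], [0, -1, -20], 87],
    [[0, 0, 0], [0, -1, -30], 87],
    [[0, 0, -1.5], [-30, 2, -30], 87],
    [[0, 0, -1.5], [-39, 2, -10], 87],
    [[0, 0, -1.5], [-39, 1, -2], 87],
    [[0, 0, -1.5], [-39, -1, -2], 87],
    [[0, 0, -1.5], [-39, -2, -2], 87],
    [[0, 0, -1.5], [-39, -3, -2], 87],
    [[0, 0, -1.5], [-39, -4, -2], 87],
    [[0, 0, -1.5], [-39, -5, -2], 87],
    [[0, 0, -1.5], [-39, -6, -2], 87],
  ],
)

```text
time: 7.88
position: [0.538, -0.0214, 0.187]
tool_rot: [-2.105, -2.33, -0.01]
ft_force: [0.3, -0.2, 0.4]
grip_width: 1.0
```

```bash
python3 plan.py 87 .514,-.15,.19,97
```

```text
t 7.88 pos [ 0.538  -0.0214  0.187 ] th 95.8 tilt 0.38 F [ 0.3 -0.2  0.4] grip 87.0
[[[0.2,-0.3,-0.3],[-31,-9,-1],87],[[0,0,-0.3],[-31,-9,-1],87],[[0,0,-0.3],[-31,-10,-1],87],[[0,0,-0.3],[-31,-10,-1],87]]
```

Call:
step_arm(
  rows=[
    [[0.2, -0.3, -0.3], [-31, -9, -1], 87],
    [[0, 0, -0.3], [-31, -9, -1], 87],
    [[0, 0, -0.3], [-31, -10, -1], 87],
    [[0, 0, -0.3], [-20, -5, -1], 87],
    [[0, 0, 0], [0, 0, 0], 87],
    [[0, 0, 0], [0, 0, 0], 87],
  ],
)

```text
time: 8.38
position: [0.5134, -0.1563, 0.193]
tool_rot: [2.095, 2.331, -0.005]
ft_force: [-0.9, 1.4, 0.5]
grip_width: 1.001
```

```bash
python3 - <<'E'
from h import *
im=grab('wrist'); save(im,'w3.png')
X=cloud(im).reshape(-1,3); X=X[~np.isnan(X[:,0])]
from fit import *
# cam model fit: disc + nose; fit disc with hull points away from nose, then nose angle
c=np.array([.515,-.173])
q=X[(abs(X[:,2]-.066)<.003)&(np.hypot(*(X[:,:2]-c).T)<.045)][:,:2]
print(len(q),q.min(0),q.max(0))
h=cv2.convexHull((q*1000).astype(np.float32))[:,0]/1000.
for it in range(6):
    d=h-c; a=np.degrees(np.arctan2(d[:,1],d[:,0]))
    m=abs((a-98+180)%360-180)>75
    f=least_squares(lambda p:np.hypot(*(h[m]-p).T)-.025,c,loss='soft_l1',f_scale=.001); c=f.x
d=q-c; r=np.hypot(*d.T); k=r>.029
print('c',c,np.abs(f.fun).mean(),m.sum(),'rmax',r.max(),'nose',np.degrees(np.arctan2(*d[k].mean(0)[::-1])),k.sum())
im=grab('side'); save({'frame':cv2.resize(im['frame'][60:300,220:420],None,fx=2.5,fy=2.5)},'s3.png')
E
python3 plan.py 87
```

```text
1589 [ 0.49006653 -0.19671559] [ 0.53891095 -0.13629059]
c [ 0.51440839 -0.17159025] 0.0002677807906516012 19 rmax 0.03530001899057865 nose 88.00622749322969 105
t 8.48 pos [ 0.5137 -0.1552  0.1929] th 96.24 tilt 0.46 F [-0.2 -0.1 -0.8] grip 87.0
```

View pics/w3.png

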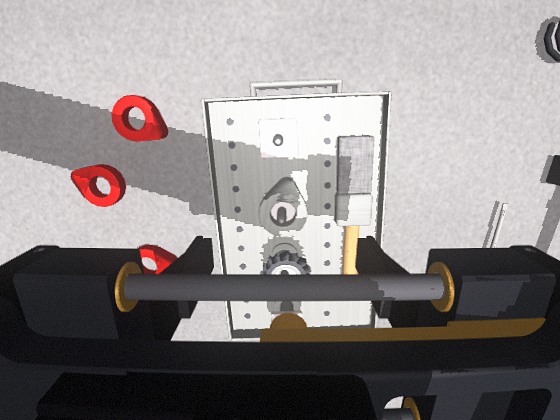

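View pics/s3.png

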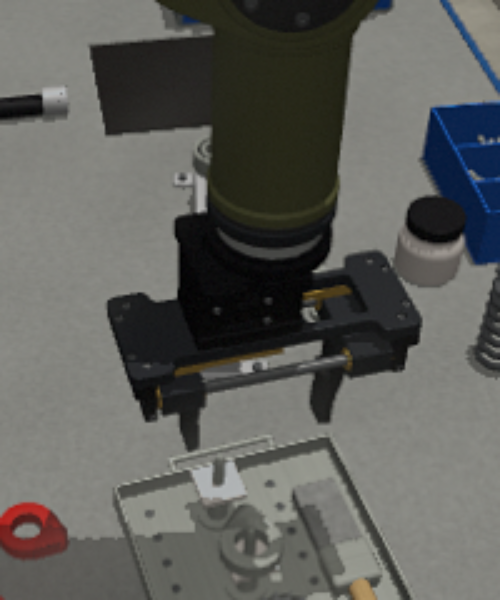

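The cam is at (280,205), nose toward 88°, centre (.5144,-.1716). I'll grip it at θ=88°.

```bash
python3 plan.py 87 .5144,-.1716,.11,88,3 .5144,-.1716,.058,88,5
```

```text
t 8.48 pos [ 0.5137 -0.1552  0.1929] th 96.24 tilt 0.46 F [-0.2 -0.1 -0.8] grip 87.0
[[[0.1,0.4,2.7],[-5,0,28],87],[[0,0,2.7],[-5,0,28],87],[[0,0,2.7],[-5,0,28],87],[[0,0,0.0],[0,0,10],87],[[0,0,0.0],[0,0,10],87],[[0,0,0.0],[0,0,10],87],[[0,0,0.0],[0,0,10],87],[[0,0,0.0],[0,0,10],87]]
```

Call:
step_arm(
  rows=[
    [[0.1, 0.4, 2.7], [-5, 0, 28], 87],
    [[0, 0, 2.7], [-5, 0, 28], 87],
    [[0, 0, 2.7], [-5, 0, 25], 87],
    [[0, 0, 0], [0, 0, 0], 87],
    [[0, 0, 0], [0, 0, 0], 87],
  ],
)

```text
time: 8.9
position: [0.5198, -0.1609, 0.1123]
tool_rot: [2.244, 2.193, 0.009]
ft_force: [-0.4, 0.4, 0.6]
grip_width: 1.0
```

```bash
python3 plan.py 87 .5144,-.1716,.058,88,5
```

```text
t 8.9 pos [ 0.5198 -0.1609  0.1123] th 88.68 tilt 0.42 F [-0.4  0.4  0.6] grip 87.0
[[[0.4,-0.1,0.1],[-2,-1,11],87],[[0,0,0.1],[-2,-1,11],87],[[0,0,0.1],[-2,-1,11],87],[[0,0,0.1],[-2,-1,11],87],[[0,0,0.1],[-2,-1,11],87]]
```

Call:
step_arm(
  rows=[
    [[0.4, -0.1, 0.1], [-3, -2, 11], 87],
    [[0, 0, 0.1], [-3, -2, 9], 87],
    [[0, 0, 0.1], [-3, -1, 9], 87],
    [[0, 0, 0], [0, 0, 6], 87],
    [[0, 0, 0], [0, 0, 0], 87],
    [[0, 0, 0], [0, 0, 0], 87],
  ],
)

```text
time: 9.4
position: [0.5177, -0.1674, 0.0785]
tool_rot: [2.239, 2.196, 0.004]
ft_force: [-0.0, 0.1, 0.6]
grip_width: 0.999
```

```bash
python3 plan.py 87 .5144,-.1716,.058,88,4
```

```text
t 9.4 pos [ 0.5177 -0.1674  0.0785] th 88.87 tilt 0.34 F [-0.   0.1  0.6] grip 86.9
[[[0.3,0.1,0.2],[-1,-1,5],87],[[0,0,0.2],[-1,-1,5],87],[[0,0,0.2],[-1,-1,5],87],[[0,0,0.2],[-1,-1,5],87]]
```

Call:
step_arm(
  rows=[
    [[0.3, 0.1, 0.5], [-2, -1, 5], 87],
    [[0, 0, 0.3], [-2, -1, 5], 87],
    [[0, 0, 0.2], [-1, -1, 5], 87],
    [[0, 0, 0], [-1, -1, 5], 87],
    [[0, 0, 0], [0, 0, 3], 87],
    [[0, 0, 0], [0, 0, 0], 87],
  ],
)

```text
time: 9.9
position: [0.5139, -0.1747, 0.0543]
tool_rot: [2.264, 2.176, 0.001]
ft_force: [0.0, 0.2, -0.4]
grip_width: 1.0
```

```bash
python3 plan.py 87 .5144,-.1716,.058,88,4
```

```text
t 9.9 pos [ 0.5139 -0.1747  0.0543] th 87.72 tilt 0.12 F [ 0.   0.2 -0.4] grip 87.0
[[[0.1,0.1,-0.1],[1,0,-1],87],[[0,0,-0.1],[1,0,-1],87],[[0,0,-0.1],[1,0,-1],87],[[0,0,-0.1],[1,0,-1],87]]
```

Call:
step_arm(
  rows=[
    [[0, 0, 0], [2, 0, -2], 87],
    [[0, 0, 0], [1, 0, -1], 87],
    [[0, 0, 0], [0, 0, 0], 45],
    [[0, 0, 0], [0, 0, 0], 45],
    [[0, 0, 0], [0, 0, 0], 45],
    [[0, 0, 0], [0, 0, 0], 45],
    [[0, 0, 0], [0, 0, 0], 45],
    [[0, 0, 0], [0, 0, 0], 45],
    [[0, 0, 0], [0, 0, 0], 45],
    [[0, 0, 0], [0, 0, 0], 45],
  ],
)

```text
time: 10.73
position: [0.5147, -0.171, 0.0583]
tool_rot: [2.262, 2.176, 0.002]
ft_force: [-0.5, -0.5, -0.0]
grip_width: 0.567
```

```bash
python3 plan.py 45 .514,-.172,.125,88,3 .561,.244,.12,80.9,13
```

```text
t 10.73 pos [ 0.5147 -0.171   0.0583] th 87.76 tilt 0.19 F [-0.5 -0.5 -0. ] grip 49.3
[[[0.2,0.1,-0.1],[0,0,-22],45],[[0,0,-0.1],[0,0,-22],45],[[0,0,-0.1],[0,0,-22],45],[[0,0,0.6],[32,2,0],45],[[0,0,0.6],[32,2,0],45],[[0,0,0.6],[32,2,0],45],[[0,0,0.6],[32,1,0],45],[[0,0,0.6],[32,1,0],45],[[0,0,0.6],[32,1,0],45],[[0,0,0.6],[32,0,0],45],[[0,0,0.6],[32,0,0],45],[[0,0,0.6],[32,0,0],45]]
[[[0,0,0.6],[32,-1,0],45],[[0,0,0.6],[32,-1,0],45],[[0,0,0.6],[32,-1,0],45],[[0,0,0.6],[32,-2,0],45]]
```

Call:
step_arm(
  rows=[
    [[0.2, 0.1, 0], [0, 0, -20], 45],
    [[0, 0, 0], [0, 0, -22], 45],
    [[0, 0, 0], [0, 0, -24], 45],
    [[0, 0, 0.6], [25, 2, -6], 45],
    [[0, 0, 0.6], [32, 2, 0], 45],
    [[0, 0, 0.6], [32, 2, 0], 45],
    [[0, 0, 0.6], [32, 1, 0], 45],
    [[0, 0, 0.6], [32, 1, 0], 45],
    [[0, 0, 0.6], [32, 1, 0], 45],
    [[0, 0, 0.6], [32, 0, 0], 45],
    [[0, 0, 0.6], [32, 0, 0], 45],
  ],
)

```text
time: 11.65
position: [0.5398, 0.0739, 0.1272]
tool_rot: [-2.375, -2.047, 0.016]
ft_force: [0.8, -0.5, -3.1]
grip_width: 0.57
```

```bash
python3 plan.py 45 .561,.244,.12,80.9
```

```text
t 11.65 pos [0.5398 0.0739 0.1272] th 81.52 tilt 0.69 F [ 0.8 -0.5 -3.1] grip 49.6
[[[-0.7,0.2,0.1],[34,-1,1],45],[[0,0,0.1],[34,-1,1],45],[[0,0,0.1],[34,-1,1],45],[[0,0,0.1],[34,-1,1],45],[[0,0,0.1],[34,-1,1],45]]
```

Call:
step_arm(
  rows=[
    [[-0.7, 0.2, 0.1], [34, 1, 1], 45],
    [[0, 0, 0.1], [34, 1, 1], 45],
    [[0, 0, 0.1], [34, 1, 1], 45],
    [[0, 0, 0.1], [34, 0, 1], 45],
    [[0, 0, 0.1], [20, 0, 1], 45],
    [[0, 0, 0], [0, 0, 0], 45],
    [[0, 0, 0], [0, 0, 0], 45],
    [[0, 0, 0], [0, 0, 0], 45],
    [[0, 0, 0], [0, 0, 0], 45],
  ],
)

```text
time: 12.4
position: [0.5606, 0.2425, 0.116]
tool_rot: [-2.373, -2.047, 0.008]
ft_force: [-0.4, -0.3, -1.7]
grip_width: 0.568
```

```bash
python3 plan.py 45 .562,.2455,.1,80.9,2; python3 - <<'E'
from h import *
im=grab('wrist'); save(im,'w4.png')
X=cloud(im).reshape(-1,3); X=X[~np.isnan(X[:,0])]
q=X[(abs(X[:,1]-.3185)<.032)&(abs(X[:,0]-.575)<.03)&(abs(X[:,2]-.072)<.003)]
if len(q): print('roller seen',len(q),q.mean(0),q.min(0),q.max(0))
E
```

```text
t 12.4 pos [0.5606 0.2425 0.116 ] th 81.56 tilt 0.52 F [-0.4 -0.3 -1.7] grip 49.4
[[[-0.5,-0.1,0.3],[2,0,8],45],[[0,0,0.3],[2,0,8],45]]
roller seen 3717 [0.57583194 0.31978454 0.07187238] [0.55004428 0.29311315 0.06900945] [0.60112276 0.34455211 0.07478029]
```

View pics/w4.png

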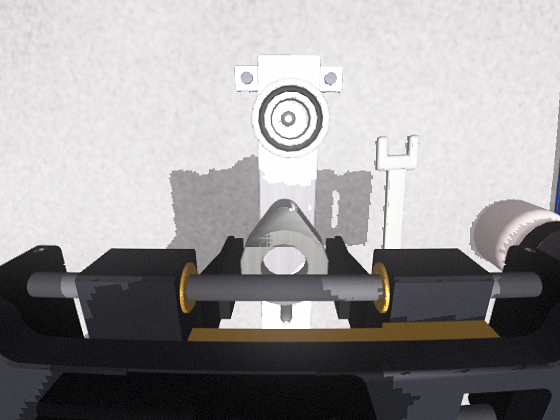

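The roller is flat and centred on pin 1 at (289,118), and the cam is held at (285,260). I'm lowering the cam onto pin 2.

Call:
step_arm(
  rows=[
    [[-0.5, -0.1, 0.3], [3, 1, 8], 45],
    [[0, 0, 0.2], [0, 0, 8], 45],
    [[0, 0, 0], [0, 0, 8], 45],
    [[0, 0, 0], [0, 0, 4], 45],
    [[0, 0, 0], [0, 0, 0], 45],
    [[0, 0, 0], [0, 0, 0], 45],
  ],
)

```text
time: 12.95
position: [0.5632, 0.2384, 0.0841]
tool_rot: [2.395, 2.027, -0.005]
ft_force: [0.4, 0.8, 0.1]
grip_width: 0.567
```

```bash
python3 plan.py 45 .562,.2455,.06,80.9,5
```

```text
t 12.95 pos [0.5632 0.2384 0.0841] th 80.48 tilt 0.3 F [0.4 0.8 0.1] grip 49.3
[[[0.1,0.3,-0.1],[1,0,5],45],[[0,0,-0.1],[1,0,5],45],[[0,0,-0.1],[1,0,5],45],[[0,0,-0.1],[1,0,5],45],[[0,0,-0.1],[1,0,5],45]]
```

Call:
step_arm(
  rows=[
    [[0.1, 0.3, 0], [4, 0, 0], 45],
    [[0, 0, 0], [3, -1, 0], 45],
    [[0, 0, 0], [0, 0, 0], 45],
    [[0, 0, 0], [0, 0, 0], 45],
  ],
)

```text
time: 13.28
position: [0.5639, 0.2464, 0.0846]
tool_rot: [-2.398, -2.028, -0.001]
ft_force: [-0.7, 0.8, -2.2]
grip_width: 0.57
```

```bash
python3 plan.py 45 .562,.2455,.06,80.9,5
```

```text
t 13.28 pos [0.5639 0.2464 0.0846] th 80.47 tilt 0.07 F [-0.7  0.8 -2.2] grip 49.6
[[[-0.0,-0.1,-0.1],[0,0,5],45],[[0,0,-0.1],[0,0,5],45],[[0,0,-0.1],[0,0,5],45],[[0,0,-0.1],[0,0,5],45],[[0,0,-0.1],[0,0,5],45]]
```

Call:
step_arm(
  rows=[
    [[0, 0, 0], [1, -1, 5], 45],
    [[0, 0, 0], [0, -1, 5], 45],
    [[0, 0, 0], [1, 0, 5], 45],
    [[0, 0, 0], [0, 0, 4], 45],
    [[0, 0, 0], [0, 0, 2], 45],
    [[0, 0, 0], [0, 0, 1], 45],
    [[0, 0, 0], [0, 0, 0], 45],
    [[0, 0, 0], [0, 0, 0], 45],
  ],
)

```text
time: 13.95
position: [0.5617, 0.2492, 0.0599]
tool_rot: [-2.397, -2.029, 0.0]
ft_force: [-0.6, 0.1, -2.7]
grip_width: 0.564
```

```bash
python3 plan.py 45 .562,.2455,.058,80.9,5
```

```text
t 13.95 pos [0.5617 0.2492 0.0599] th 80.51 tilt 0.07 F [-0.6  0.1 -2.7] grip 49.1
[[[-0.1,-0.0,-0.1],[-1,0,0],45],[[0,0,-0.1],[-1,0,0],45],[[0,0,-0.1],[-1,0,0],45],[[0,0,-0.1],[-1,0,0],45],[[0,0,-0.1],[-1,0,0],45]]
```

Call:
step_arm(
  rows=[
    [[0, 0, 0], [-1, 0, 1], 45],
    [[0, 0, 0], [-1, 0, 1], 45],
    [[0, 0, 0], [0, 0, 1], 45],
    [[0, 0, 0], [0, 0, 0], 45],
  ],
)

```text
time: 14.28
position: [0.5618, 0.2478, 0.0587]
tool_rot: [-2.397, -2.03, -0.002]
ft_force: [0.2, -0.3, -2.4]
grip_width: 0.569
```

```bash
python3 plan.py 45 .562,.2455,.058,80.9,5
```

```text
t 14.28 pos [0.5618 0.2478 0.0587] th 80.51 tilt 0.1 F [ 0.2 -0.3 -2.4] grip 49.5
[[[0.0,-0.1,-0.1],[0,0,0],45],[[0,0,-0.1],[0,0,0],45],[[0,0,-0.1],[0,0,0],45],[[0,0,-0.1],[0,0,0],45],[[0,0,-0.1],[0,0,0],45]]
```

Call:
step_arm(
  rows=[
    [[0, 0, 0], [-1, 0, 2], 45],
    [[0, 0, 0], [0, 0, 2], 45],
    [[0, 0, 0], [0, 0, 1], 45],
  ],
)

```text
time: 14.53
position: [0.5623, 0.2478, 0.0584]
tool_rot: [2.397, 2.03, 0.005]
ft_force: [-1.5, 0.2, -0.6]
grip_width: 0.571
```

Contact: z has stopped falling and the carried weight has come off. I'm releasing the cam and going back for the ratchet.

Call:
step_arm(
  rows=[
    [[0, 0, 0], [0, 0, 0], 60],
    [[0, 0, 0], [0, 0, 0], 75],
    [[0, 0, 0], [0, 0, 0], 87],
    [[0, 0, 0], [0, 0, 0], 87],
    [[0, 0, 0], [0, 0, 0], 87],
    [[0, 0, 0], [0, 0, -4], 87],
  ],
)

```text
time: 15.03
position: [0.5635, 0.2476, 0.0623]
tool_rot: [2.397, 2.028, 0.009]
ft_force: [-1.1, 0.2, 0.1]
grip_width: 0.927
```

```bash
python3 plan.py 87 .562,.2455,.13,80.9,4 .525,-.22,.19,98.2
```

```text
t 15.03 pos [0.5635 0.2476 0.0623] th 80.49 tilt 0.34 F [-1.1  0.2  0.1] grip 80.7
[[[0.3,-0.2,-0.1],[-1,0,-17],87],[[0,0,-0.1],[-1,0,-17],87],[[0,0,-0.1],[-1,0,-17],87],[[0,0,-0.1],[-1,0,-17],87],[[0,0,-1.4],[-39,3,-5],87],[[0,0,-1.4],[-39,2,-5],87],[[0,0,-1.4],[-39,1,-5],87],[[0,0,-1.4],[-39,0,-5],87],[[0,0,-1.4],[-39,-1,-5],87],[[0,0,-1.4],[-39,-2,-5],87],[[0,0,-1.4],[-39,-3,-5],87],[[0,0,-1.4],[-39,-4,-5],87]]
[[[0,0,-1.4],[-39,-5,-5],87],[[0,0,-1.4],[-38,-6,-5],87],[[0,0,-1.4],[-38,-6,-5],87],[[0,0,-1.4],[-38,-7,-5],87]]
```

Call:
step_arm(
  rows=[
    [[0.3, -0.2, 0], [0, 0, -17], 87],
    [[0, 0, 0], [0, 0, -20], 87],
    [[0, 0, 0], [0, 0, -30], 87],
    [[0, 0, -1.4], [-30, 3, -25], 87],
    [[0, 0, -1.4], [-39, 3, -15], 87],
    [[0, 0, -1.4], [-39, 2, -5], 87],
    [[0, 0, -1.4], [-39, 1, -3], 87],
    [[0, 0, -1.4], [-39, 0, -3], 87],
    [[0, 0, -1.4], [-39, -1, -3], 87],
    [[0, 0, -1.4], [-39, -2, -3], 87],
    [[0, 0, -1.4], [-39, -3, -3], 87],
    [[0, 0, -1.4], [-39, -4, -3], 87],
  ],
)

```text
time: 16.03
position: [0.5434, -0.0933, 0.2014]
tool_rot: [2.119, 2.318, 0.013]
ft_force: [1.0, -0.1, 0.5]
grip_width: 0.999
```

```bash
python3 plan.py 87 .525,-.225,.19,98.2
```

```text
t 16.03 pos [ 0.5434 -0.0933  0.2014] th 95.14 tilt 0.46 F [ 1.  -0.1  0.5] grip 86.9
[[[0.4,-0.3,-0.8],[-32,-8,3],87],[[0,0,-0.8],[-32,-8,3],87],[[0,0,-0.8],[-32,-8,3],87],[[0,0,-0.8],[-32,-9,3],87]]
```

Call:
step_arm(
  rows=[
    [[0.4, -0.3, -0.8], [-32, -8, 3], 87],
    [[0, 0, -0.8], [-32, -8, 3], 87],
    [[0, 0, -0.8], [-32, -8, 3], 87],
    [[0, 0, -0.8], [-20, -6, 3], 87],
    [[0, 0, 0], [0, 0, 0], 87],
    [[0, 0, 0], [0, 0, 0], 87],
    [[0, 0, 0], [0, 0, 0], 87],
  ],
)

```text
time: 16.62
position: [0.5225, -0.2316, 0.192]
tool_rot: [2.066, 2.356, -0.006]
ft_force: [1.6, 0.2, -0.1]
grip_width: 0.999
```

```bash
python3 - <<'E'
from h import *
im=grab('wrist'); save(im,'w5.png')
from fit import *
X=cloud(im).reshape(-1,3); X=X[~np.isnan(X[:,0])]
for k in ['ratchet','sleeve']:
    zt,R=tops[k]
    q=outer(X,np.array(guess[k]),zt)
    if len(q)<30: continue
    h=cv2.convexHull((q[:,:2]*1000).astype(np.float32))[:,0]/1000.
    f=least_squares(lambda p:np.hypot(*(h-p).T)-R,guess[k],loss='soft_l1',f_scale=.001)
    print(k,len(q),f.x.round(4),np.abs(f.fun).mean().round(4),np.median(q[:,2]),q.min(0),q.max(0))
im=grab('scene'); save({'frame':cv2.resize(im['frame'][170:320,270:470],None,fx=4,fy=4)},'c5.png')
E
python3 plan.py 87 .525,-.247,.12,98.2
```

```text
ratchet 1630 [ 0.5253 -0.2461] 0.0007 0.0636603721358329 [ 0.49711292 -0.27462212  0.06053407] [ 0.55358511 -0.21776608  0.0666523 ]
sleeve 303 [ 0.5358 -0.3217] 0.0007 0.09228700425529988 [ 0.51791846 -0.34503069  0.08868189] [ 0.55700461 -0.2991382   0.0939735 ]
t 16.72 pos [ 0.5231 -0.2301  0.1922] th 97.65 tilt 0.47 F [-0.6 -0.  -0.6] grip 87.0
[[[0.2,0.4,-0.3],[-9,0,36],87],[[0,0,-0.3],[-9,0,36],87]]
```

View pics/w5.png

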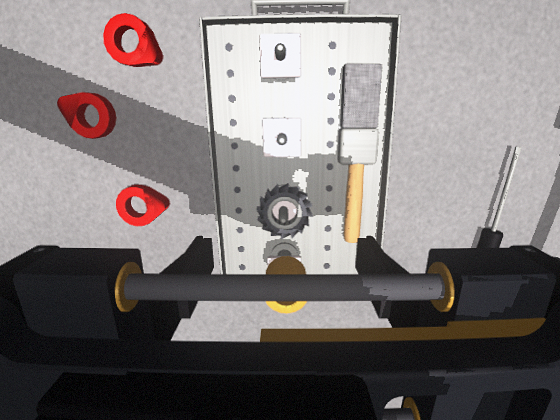

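View pics/c5.png

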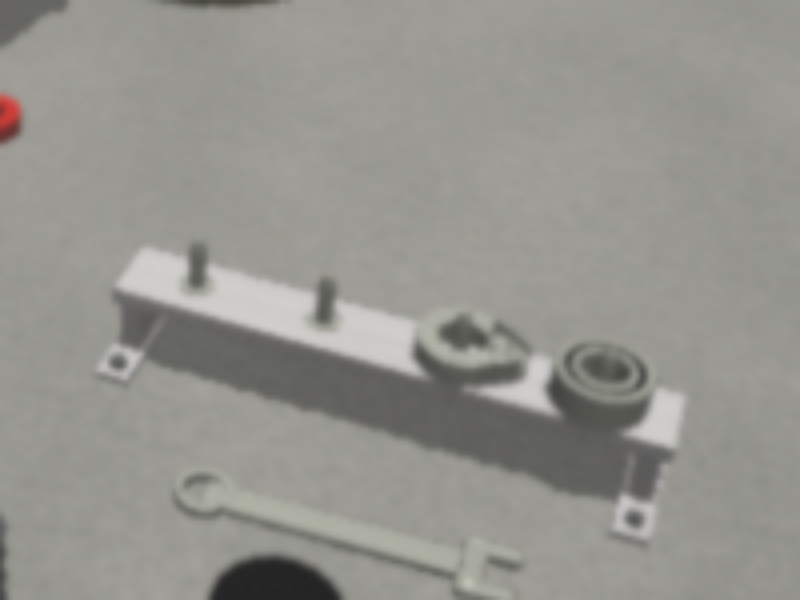

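The cam sits flat on pin 2. The ratchet's centre is (.5253,-.2461). I'm descending on it.

Call:
step_arm(
  rows=[
    [[0.2, 0.4, -0.3], [-6, 1, 28], 87],
    [[0, 0, -0.2], [-6, 1, 28], 87],
    [[0, 0, 0], [-4, 0, 24], 87],
    [[0, 0, 0], [0, 0, 0], 87],
    [[0, 0, 0], [0, 0, 0], 87],
  ],
)

```text
time: 17.13
position: [0.5334, -0.2375, 0.1142]
tool_rot: [2.037, 2.383, 0.006]
ft_force: [0.3, -0.5, 1.2]
grip_width: 0.998
```

```bash
python3 plan.py 87 .5253,-.2461,.055,98.2,5
```

```text
t 17.13 pos [ 0.5334 -0.2375  0.1142] th 98.96 tilt 0.42 F [ 0.3 -0.5  1.2] grip 86.9
[[[0.4,0.1,0.2],[-1,-2,12],87],[[0,0,0.2],[-1,-2,12],87],[[0,0,0.2],[-1,-2,12],87],[[0,0,0.2],[-1,-2,12],87],[[0,0,0.2],[-1,-2,12],87]]
```

Call:
step_arm(
  rows=[
    [[0.4, 0.1, 0.2], [-3, -4, 11], 87],
    [[0, 0, 0.2], [-2, -3, 10], 87],
    [[0, 0, 0.2], [-2, -3, 8], 87],
    [[0, 0, 0], [0, 0, 0], 87],
    [[0, 0, 0], [0, 0, 0], 87],
  ],
)

```text
time: 17.55
position: [0.527, -0.2442, 0.0873]
tool_rot: [2.046, 2.377, 0.002]
ft_force: [-0.5, -0.2, 0.2]
grip_width: 0.999
```

```bash
python3 plan.py 87 .5253,-.2461,.055,98.2,4
```

```text
t 17.55 pos [ 0.527  -0.2442  0.0873] th 98.57 tilt 0.32 F [-0.5 -0.2  0.2] grip 86.9
[[[0.2,0.2,0.1],[0,0,8],87],[[0,0,0.1],[0,0,8],87],[[0,0,0.1],[0,0,8],87],[[0,0,0.1],[0,0,8],87]]
```

Call:
step_arm(
  rows=[
    [[0.2, 0.2, 0.1], [0, -1, 8], 87],
    [[0, 0, 0.1], [0, 0, 8], 87],
    [[0, 0, 0], [0, 0, 7], 87],
    [[0, 0, 0], [0, 0, 7], 87],
    [[0, 0, 0], [0, 0, 2], 87],
    [[0, 0, 0], [0, 0, 0], 87],
  ],
)

```text
time: 18.05
position: [0.5266, -0.2451, 0.053]
tool_rot: [2.054, 2.375, 0.001]
ft_force: [-0.3, -0.6, 0.7]
grip_width: 1.003
```

```bash
python3 plan.py 87 .5253,-.2461,.055,98.2,4
```

```text
t 18.05 pos [ 0.5266 -0.2451  0.053 ] th 98.3 tilt 0.13 F [-0.3 -0.6  0.7] grip 87.3
[[[0.1,0.1,0.0],[0,0,0],87],[[0,0,0.0],[0,0,0],87],[[0,0,0.0],[0,0,0],87],[[0,0,0.0],[0,0,0],87]]
```

Call:
step_arm(
  rows=[
    [[0, 0, 0], [0, 0, -1], 45],
    [[0, 0, 0], [0, 0, 0], 45],
    [[0, 0, 0], [0, 0, 0], 45],
    [[0, 0, 0], [0, 0, 0], 45],
    [[0, 0, 0], [0, 0, 0], 45],
    [[0, 0, 0], [0, 0, 0], 45],
    [[0, 0, 0], [0, 0, 0], 45],
    [[0, 0, 0], [0, 0, 0], 45],
  ],
)

```text
time: 18.72
position: [0.5268, -0.245, 0.0544]
tool_rot: [2.053, 2.375, 0.002]
ft_force: [0.3, 0.4, -0.7]
grip_width: 0.661
```

```bash
python3 plan.py 45 .526,-.245,.125,98.2,3 .55,.171,.12,80.9,13
```

```text
t 18.72 pos [ 0.5268 -0.245   0.0544] th 98.31 tilt 0.16 F [ 0.3  0.4 -0.7] grip 57.5
[[[0.1,0.1,0.0],[0,0,-24],45],[[0,0,0.0],[0,0,-24],45],[[0,0,0.0],[0,0,-24],45],[[0,0,1.3],[31,6,0],45],[[0,0,1.3],[32,6,0],45],[[0,0,1.3],[32,5,0],45],[[0,0,1.3],[32,4,0],45],[[0,0,1.3],[32,4,0],45],[[0,0,1.3],[32,3,0],45],[[0,0,1.3],[32,2,0],45],[[0,0,1.3],[32,1,0],45],[[0,0,1.3],[32,1,0],45]]
[[[0,0,1.3],[32,0,0],45],[[0,0,1.3],[32,-1,0],45],[[0,0,1.3],[32,-2,0],45],[[0,0,1.3],[32,-2,0],45]]
```

Call:
step_arm(
  rows=[
    [[0.1, 0.1, 0], [0, 0, -18], 45],
    [[0, 0, 0], [0, 0, -22], 45],
    [[0, 0, 0], [0, 0, -24], 45],
    [[0, 0, 1.3], [25, 6, -8], 45],
    [[0, 0, 1.3], [32, 6, 0], 45],
    [[0, 0, 1.3], [32, 5, 0], 45],
    [[0, 0, 1.3], [32, 4, 0], 45],
    [[0, 0, 1.3], [32, 4, 0], 45],
    [[0, 0, 1.3], [32, 3, 0], 45],
    [[0, 0, 1.3], [32, 2, 0], 45],
    [[0, 0, 1.3], [32, 1, 0], 45],
  ],
)

```text
time: 19.63
position: [0.5408, 0.004, 0.1265]
tool_rot: [-2.291, -2.147, 0.007]
ft_force: [0.2, 0.1, -1.8]
grip_width: 0.659
```

```bash
python3 plan.py 45 .55,.171,.12,80.9
```

```text
t 19.63 pos [0.5408 0.004  0.1265] th 86.29 tilt 0.28 F [ 0.2  0.1 -1.8] grip 57.3
[[[-0.2,0.1,1.1],[33,0,1],45],[[0,0,1.1],[33,-1,1],45],[[0,0,1.1],[33,-2,1],45],[[0,0,1.1],[33,-2,1],45],[[0,0,1.1],[33,-3,1],45]]
```

Call:
step_arm(
  rows=[
    [[-0.2, 0.1, 1.1], [33, 1, 1], 45],
    [[0, 0, 1.1], [33, 1, 1], 45],
    [[0, 0, 1.1], [33, 0, 1], 45],
    [[0, 0, 1.1], [33, 0, 1], 45],
    [[0, 0, 1], [20, 0, 1], 45],
    [[0, 0, 0], [0, 0, 0], 45],
    [[0, 0, 0], [0, 0, 0], 45],
    [[0, 0, 0], [0, 0, 0], 45],
    [[0, 0, 0], [0, 0, 0], 45],
  ],
)

```text
time: 20.38
position: [0.5539, 0.1719, 0.1196]
tool_rot: [-2.38, -2.043, 0.001]
ft_force: [0.0, -0.7, -1.7]
grip_width: 0.66
```

```bash
python3 plan.py 45 .55,.172,.1,80.9,2; python3 - <<'E'
from h import *
im=grab('wrist'); save(im,'w6.png')
X=cloud(im).reshape(-1,3); X=X[~np.isnan(X[:,0])]
q=X[(abs(X[:,1]-.25)<.045)&(abs(X[:,0]-.562)<.03)&(abs(X[:,2]-.066)<.003)]
if len(q): print('cam seen',len(q),q.mean(0),q.min(0),q.max(0))
E
```

```text
t 20.38 pos [0.5539 0.1719 0.1196] th 81.3 tilt 0.27 F [ 0.  -0.7 -1.7] grip 57.4
[[[-0.2,-0.1,0.2],[0,-2,10],45],[[0,0,0.2],[0,-2,10],45]]
cam seen 3665 [0.5631826  0.25185527 0.06647604] [0.53769158 0.22146118 0.06304686] [0.58667512 0.29494544 0.06887969]
```

View pics/w6.png

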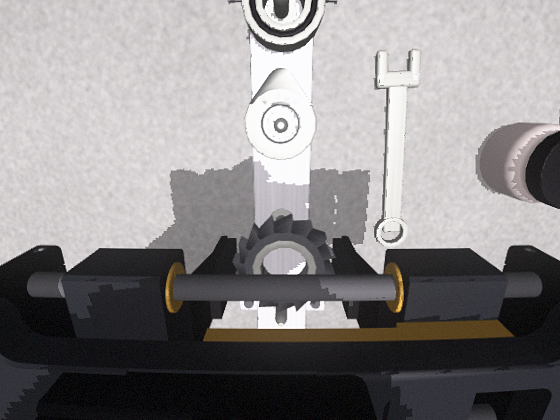

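The cam is centred on pin 2 at (281,125), and the ratchet is held above pin 3.

Call:
step_arm(
  rows=[
    [[-0.2, -0.1, 0.2], [2, -2, 8], 45],
    [[0, 0, 0.2], [2, -2, 8], 45],
    [[0, 0, 0], [1, 0, 8], 45],
    [[0, 0, 0], [0, 0, 4], 45],
    [[0, 0, 0], [0, 0, 0], 45],
    [[0, 0, 0], [0, 0, 0], 45],
  ],
)

```text
time: 20.93
position: [0.5506, 0.1712, 0.0875]
tool_rot: [2.399, 2.026, -0.005]
ft_force: [0.5, 0.1, -2.9]
grip_width: 0.66
```

```bash
python3 plan.py 45 .55,.1715,.055,80.9,5
```

```text
t 20.93 pos [0.5506 0.1712 0.0875] th 80.35 tilt 0.21 F [ 0.5  0.1 -2.9] grip 57.4
[[[-0.1,0.2,-0.1],[0,0,6],45],[[0,0,-0.1],[0,0,6],45],[[0,0,-0.1],[0,0,6],45],[[0,0,-0.1],[0,0,6],45],[[0,0,-0.1],[0,0,6],45]]
```

Call:
step_arm(
  rows=[
    [[-0.1, 0.2, 0], [1, 0, 6], 45],
    [[0, 0, 0], [0, 0, 6], 45],
    [[0, 0, 0], [1, 0, 6], 45],
    [[0, 0, 0], [0, 0, 6], 45],
    [[0, 0, 0], [0, 0, 4], 45],
    [[0, 0, 0], [0, 0, 2], 45],
    [[0, 0, 0], [0, 0, 1], 45],
    [[0, 0, 0], [0, 0, 0], 45],
  ],
)

```text
time: 21.6
position: [0.5518, 0.1736, 0.0546]
tool_rot: [2.4, 2.026, 0.002]
ft_force: [-0.2, 0.4, -2.4]
grip_width: 0.66
```

```bash
python3 plan.py 45 .55,.1715,.055,80.9,5
```

```text
t 21.6 pos [0.5518 0.1736 0.0546] th 80.34 tilt 0.1 F [-0.2  0.4 -2.4] grip 57.4
[[[0.1,-0.0,-0.1],[0,0,0],45],[[0,0,-0.1],[0,0,0],45],[[0,0,-0.1],[0,0,0],45],[[0,0,-0.1],[0,0,0],45],[[0,0,-0.1],[0,0,0],45]]
```

Call:
step_arm(
  rows=[
    [[0, 0, 0], [0, 0, 2], 45],
    [[0, 0, 0], [0, 0, 2], 45],
    [[0, 0, 0], [0, 0, 1], 45],
  ],
)

```text
time: 21.85
position: [0.5524, 0.1738, 0.0544]
tool_rot: [2.398, 2.024, 0.001]
ft_force: [-0.6, 0.3, -1.4]
grip_width: 0.664
```

Call:
step_arm(
  rows=[
    [[0, 0, 0], [0, 0, 0], 65],
    [[0, 0, 0], [0, 0, 0], 75],
    [[0, 0, 0], [0, 0, 0], 87],
    [[0, 0, 0], [0, 0, 0], 87],
    [[0, 0, 0], [0, 0, 0], 87],
    [[0, 0, 0], [0, 0, -4], 87],
  ],
)

```text
time: 22.35
position: [0.5534, 0.1743, 0.0586]
tool_rot: [2.397, 2.024, 0.005]
ft_force: [-0.3, 0.3, -0.1]
grip_width: 0.975
```

Call:
step_arm(
  rows=[
    [[0.3, -0.2, 0], [0, 0, -17], 87],
    [[0, 0, 0], [0, 0, -20], 87],
    [[0, 0, 0], [0, 0, -30], 87],
    [[0, 0, -1.4], [-30, 3, -25], 87],
    [[0, 0, -1.4], [-39, 3, -15], 87],
    [[0, 0, -1.4], [-39, 2, -5], 87],
    [[0, 0, -1.4], [-39, 1, -3], 87],
    [[0, 0, -1.4], [-39, 0, -3], 87],
    [[0, 0, -1.4], [-39, -1, -3], 87],
    [[0, 0, -1.4], [-39, -2, -3], 87],
    [[0, 0, -1.4], [-39, -3, -3], 87],
    [[0, 0, -1.4], [-39, -4, -3], 87],
  ],
)

```text
time: 23.35
position: [0.5337, -0.1666, 0.1997]
tool_rot: [2.119, 2.313, 0.007]
ft_force: [1.2, -0.6, 0.6]
grip_width: 1.001
```

```bash
python3 plan.py 87 .536,-.30,.2,98.2
```

```text
t 23.35 pos [ 0.5337 -0.1666  0.1997] th 95.01 tilt 0.34 F [ 1.2 -0.6  0.6] grip 87.1
[[[0.3,0.0,-0.8],[-33,-2,0],87],[[0,0,-0.8],[-33,-3,0],87],[[0,0,-0.8],[-33,-3,0],87],[[0,0,-0.8],[-33,-4,0],87]]
```

Call:
step_arm(
  rows=[
    [[0.3, 0, -0.8], [-33, -2, 0], 87],
    [[0, 0, -0.8], [-33, -3, 0], 87],
    [[0, 0, -0.8], [-30, -3, 0], 87],
    [[0, 0, -0.8], [-20, -3, 0], 87],
    [[0, 0, 0], [0, 0, 0], 87],
    [[0, 0, 0], [0, 0, 0], 87],
    [[0, 0, 0], [0, 0, 0], 87],
  ],
)

```text
time: 23.93
position: [0.5306, -0.3033, 0.2021]
tool_rot: [2.07, 2.355, -0.006]
ft_force: [-0.5, 0.1, 0.3]
grip_width: 0.998
```

```bash
python3 - <<'E'
from h import *
im=grab('wrist'); save(im,'w7.png')
from fit import *
X=cloud(im).reshape(-1,3); X=X[~np.isnan(X[:,0])]
for k in ['sleeve']:
    zt,R=tops[k]
    q=outer(X,np.array(guess[k]),zt)
    h=cv2.convexHull((q[:,:2]*1000).astype(np.float32))[:,0]/1000.
    f=least_squares(lambda p:np.hypot(*(h-p).T)-R,guess[k],loss='soft_l1',f_scale=.001)
    print(k,len(q),f.x.round(4),np.abs(f.fun).mean().round(4),np.median(q[:,2]),q.min(0),q.max(0))
im=grab('scene'); save({'frame':cv2.resize(im['frame'][170:320,270:470],None,fx=4,fy=4)},'c7.png')
E
python3 plan.py 87 .536,-.322,.12,98.2
```

```text
sleeve 1169 [ 0.5367 -0.322 ] 0.0005 0.09232955495301828 [ 0.51446624 -0.3444371   0.08857595] [ 0.55924361 -0.29901219  0.09449006]
t 24.03 pos [ 0.5311 -0.3017  0.2022] th 97.52 tilt 0.4 F [ 0.5 -1.  -0.5] grip 87.2
[[[0.1,0.4,-0.2],[-7,1,27],87],[[0,0,-0.2],[-7,1,27],87],[[0,0,-0.2],[-7,1,27],87]]
```

View pics/w7.png

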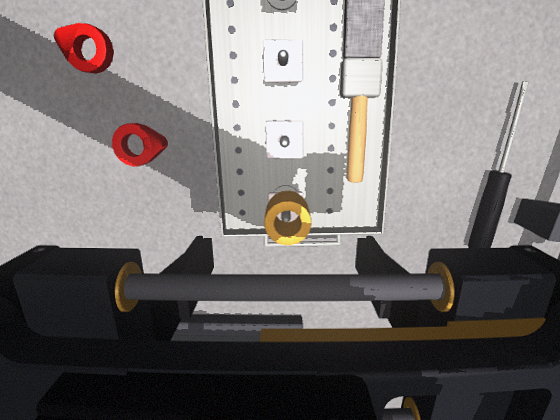

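View pics/c7.png

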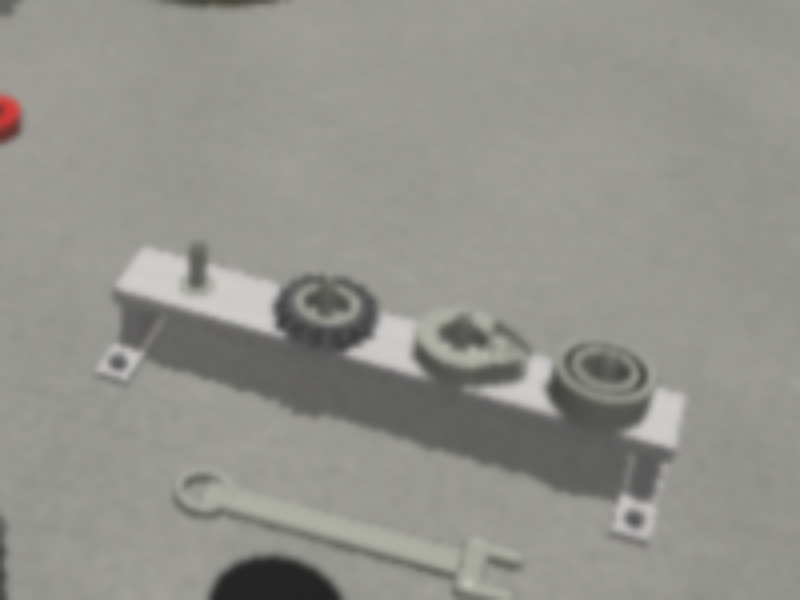

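The ratchet is flat on pin 3. The sleeve is at (288,218), which is (.5367,-.3220).

Call:
step_arm(
  rows=[
    [[0.1, 0.4, -0.2], [-9, 1, 27], 87],
    [[0, 0, -0.2], [-9, 1, 25], 87],
    [[0, 0, 0], [-6, 0, 22], 87],
    [[0, 0, 0], [0, 0, 0], 87],
    [[0, 0, 0], [0, 0, 0], 87],
  ],
)

```text
time: 24.45
position: [0.5417, -0.3171, 0.1301]
tool_rot: [2.044, 2.38, 0.006]
ft_force: [0.8, 0.6, -0.5]
grip_width: 1.006
```

```bash
python3 plan.py 87 .5367,-.322,.065,98.2,5
```

```text
t 24.45 pos [ 0.5417 -0.3171  0.1301] th 98.69 tilt 0.36 F [ 0.8  0.6 -0.5] grip 87.5
[[[0.4,0.1,0.1],[-1,-1,13],87],[[0,0,0.1],[-1,-1,13],87],[[0,0,0.1],[-1,-1,13],87],[[0,0,0.1],[-1,-1,13],87],[[0,0,0.1],[-1,-1,13],87]]
```

Call:
step_arm(
  rows=[
    [[0.4, 0.1, 0.1], [-3, -3, 12], 87],
    [[0, 0, 0.1], [-2, -2, 10], 87],
    [[0, 0, 0], [0, 0, 8], 87],
    [[0, 0, 0], [0, 0, 0], 87],
    [[0, 0, 0], [0, 0, 0], 87],
  ],
)

```text
time: 24.87
position: [0.54, -0.3202, 0.1018]
tool_rot: [2.044, 2.382, 0.002]
ft_force: [1.2, -0.1, 0.8]
grip_width: 0.996
```

```bash
python3 plan.py 87 .5367,-.322,.065,98.2,5
```

```text
t 24.87 pos [ 0.54   -0.3202  0.1018] th 98.74 tilt 0.2 F [ 1.2 -0.1  0.8] grip 86.7
[[[0.2,0.1,0.1],[0,-1,7],87],[[0,0,0.1],[0,-1,7],87],[[0,0,0.1],[0,-1,7],87],[[0,0,0.1],[0,-1,7],87],[[0,0,0.1],[0,-1,7],87]]
```

Call:
step_arm(
  rows=[
    [[0.2, 0.1, 0.1], [-1, -2, 8], 87],
    [[0, 0, 0.1], [0, -1, 8], 87],
    [[0, 0, 0.1], [0, -1, 8], 87],
    [[0, 0, 0], [0, 0, 8], 87],
    [[0, 0, 0], [0, 0, 3], 87],
    [[0, 0, 0], [0, 0, 0], 87],
  ],
)

```text
time: 25.37
position: [0.5362, -0.3223, 0.0643]
tool_rot: [2.052, 2.377, -0.001]
ft_force: [-0.5, 0.1, 0.1]
grip_width: 1.004
```

```bash
python3 plan.py 87 .5367,-.322,.065,98.2,5
```

```text
t 25.37 pos [ 0.5362 -0.3223  0.0643] th 98.39 tilt 0.07 F [-0.5  0.1  0.1] grip 87.3
[[[0.0,0.1,0.0],[0,0,0],87],[[0,0,0.0],[0,0,0],87],[[0,0,0.0],[0,0,0],87],[[0,0,0.0],[0,0,0],87],[[0,0,0.0],[0,0,0],87]]
```

Call:
step_arm(
  rows=[
    [[0, 0, 0], [0, 0, 0], 38],
    [[0, 0, 0], [0, 0, 0], 38],
    [[0, 0, 0], [0, 0, 0], 38],
    [[0, 0, 0], [0, 0, 0], 38],
    [[0, 0, 0], [0, 0, 0], 38],
    [[0, 0, 0], [0, 0, 0], 38],
    [[0, 0, 0], [0, 0, 0], 38],
    [[0, 0, 0], [0, 0, 0], 38],
    [[0, 0, 0], [0, 0, 0], 38],
  ],
  grip_force=40,
)

```text
time: 26.12
position: [0.5369, -0.3225, 0.0651]
tool_rot: [2.051, 2.376, -0.0]
ft_force: [0.6, 0.7, -1.1]
grip_width: 0.522
```

```bash
python3 plan.py 38 .536,-.322,.135,98.2,3 .538,.097,.13,80.9,13
```

```text
t 26.12 pos [ 0.5369 -0.3225  0.0651] th 98.4 tilt 0.15 F [ 0.6  0.7 -1.1] grip 45.5
[[[0.1,0.1,0.1],[0,0,-23],38],[[0,0,0.1],[0,0,-23],38],[[0,0,0.1],[0,0,-23],38],[[0,0,1.3],[32,5,0],38],[[0,0,1.3],[32,4,0],38],[[0,0,1.3],[32,3,0],38],[[0,0,1.3],[32,2,0],38],[[0,0,1.3],[32,2,0],38],[[0,0,1.3],[32,1,0],38],[[0,0,1.3],[32,0,0],38],[[0,0,1.3],[32,0,0],38],[[0,0,1.3],[32,-1,0],38]]
[[[0,0,1.3],[32,-2,0],38],[[0,0,1.3],[32,-3,0],38],[[0,0,1.3],[32,-3,0],38],[[0,0,1.3],[32,-4,0],38]]
```

Call:
step_arm(
  rows=[
    [[0.1, 0.1, 0], [0, 0, -18], 38],
    [[0, 0, 0], [0, 0, -22], 38],
    [[0, 0, 0], [0, 0, -24], 38],
    [[0, 0, 1.3], [25, 5, -10], 38],
    [[0, 0, 1.3], [32, 4, 0], 38],
    [[0, 0, 1.3], [32, 3, 0], 38],
    [[0, 0, 1.3], [32, 2, 0], 38],
    [[0, 0, 1.3], [32, 2, 0], 38],
    [[0, 0, 1.3], [32, 1, 0], 38],
    [[0, 0, 1.3], [32, 0, 0], 38],
    [[0, 0, 1.3], [32, 0, 0], 38],
  ],
)

```text
time: 27.03
position: [0.5318, -0.0733, 0.1341]
tool_rot: [-2.283, -2.144, 0.015]
ft_force: [0.7, -0.5, -3.1]
grip_width: 0.525
```

```bash
python3 plan.py 38 .54,.097,.125,80.9
```

```text
t 27.03 pos [ 0.5318 -0.0733  0.1341] th 86.41 tilt 0.8 F [ 0.7 -0.5 -3.1] grip 45.7
[[[-0.8,-0.0,1.1],[34,-1,2],38],[[0,0,1.1],[34,-1,2],38],[[0,0,1.1],[34,-2,2],38],[[0,0,1.1],[34,-2,2],38],[[0,0,1.1],[34,-3,2],38]]
```

Call:
step_arm(
  rows=[
    [[-0.8, 0, 1.1], [34, -1, 1], 38],
    [[0, 0, 1.1], [34, -1, 1], 38],
    [[0, 0, 1.1], [34, -1, 1], 38],
    [[0, 0, 1.1], [34, -1, 1], 38],
    [[0, 0, 1], [18, -1, 1], 38],
    [[0, 0, 0], [0, 0, 0], 38],
    [[0, 0, 0], [0, 0, 0], 38],
    [[0, 0, 0], [0, 0, 0], 38],
    [[0, 0, 0], [0, 0, 0], 38],
  ],
)

```text
time: 27.78
position: [0.5349, 0.0973, 0.1248]
tool_rot: [-2.375, -2.046, 0.006]
ft_force: [-0.3, -0.1, -2.2]
grip_width: 0.523
```

```bash
python3 plan.py 38 .539,.098,.1,80.9,3; python3 - <<'E'
from h import *
im=grab('wrist'); save(im,'w8.png')
E
```

```text
t 27.78 pos [0.5349 0.0973 0.1248] th 81.49 tilt 0.45 F [-0.3 -0.1 -2.2] grip 45.5
[[[-0.4,-0.1,0.2],[0,1,8],38],[[0,0,0.2],[0,1,8],38],[[0,0,0.2],[0,1,8],38]]
```

View pics/w8.png

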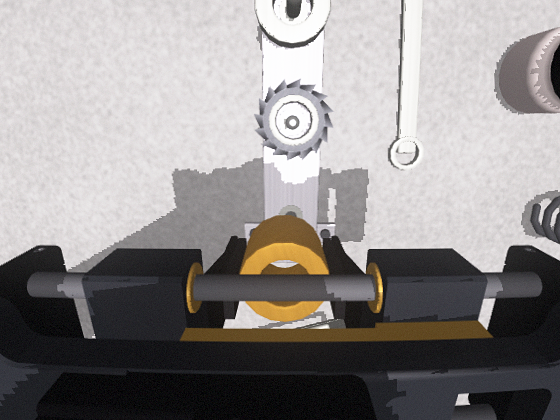

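The ratchet is on pin 3 at (293,122), and the sleeve is held upright above pin 4. I'm lowering it.

Call:
step_arm(
  rows=[
    [[-0.4, -0.1, 0.2], [2, 1, 8], 38],
    [[0, 0, 0.1], [2, 1, 8], 38],
    [[0, 0, 0], [2, 1, 7], 38],
    [[0, 0, 0], [0, 0, 0], 38],
    [[0, 0, 0], [0, 0, 0], 38],
  ],
)

```text
time: 28.25
position: [0.5394, 0.0972, 0.0984]
tool_rot: [2.394, 2.032, -0.004]
ft_force: [-0.1, -0.1, -2.7]
grip_width: 0.524
```

```bash
python3 plan.py 38 .539,.098,.065,80.9,5
```

```text
t 28.25 pos [0.5394 0.0972 0.0984] th 80.64 tilt 0.18 F [-0.1 -0.1 -2.7] grip 45.5
[[[-0.0,0.2,-0.1],[0,0,7],38],[[0,0,-0.1],[0,0,7],38],[[0,0,-0.1],[0,0,7],38],[[0,0,-0.1],[0,0,7],38],[[0,0,-0.1],[0,0,7],38]]
```

Call:
step_arm(
  rows=[
    [[0, 0.2, 0], [1, 0, 6], 38],
    [[0, 0, 0], [0, 0, 6], 38],
    [[0, 0, 0], [1, 0, 6], 38],
    [[0, 0, 0], [0, 0, 6], 38],
    [[0, 0, 0], [0, 0, 4], 38],
    [[0, 0, 0], [0, 0, 2], 38],
    [[0, 0, 0], [0, 0, 1], 38],
    [[0, 0, 0], [0, 0, 0], 38],
  ],
)

```text
time: 28.92
position: [0.5402, 0.0992, 0.0654]
tool_rot: [-2.395, -2.032, 0.001]
ft_force: [0.1, -0.1, -3.2]
grip_width: 0.524
```

```bash
python3 plan.py 38 .539,.098,.065,80.9,5
```

```text
t 28.92 pos [0.5402 0.0992 0.0654] th 80.62 tilt 0.04 F [ 0.1 -0.1 -3.2] grip 45.6
[[[-0.0,0.0,-0.1],[0,0,0],38],[[0,0,-0.1],[0,0,0],38],[[0,0,-0.1],[0,0,0],38],[[0,0,-0.1],[0,0,0],38],[[0,0,-0.1],[0,0,0],38]]
```

Call:
step_arm(
  rows=[
    [[0, 0, 0], [0, 0, 2], 38],
    [[0, 0, 0], [0, 0, 2], 38],
    [[0, 0, 0], [0, 0, 1], 38],
  ],
)

```text
time: 29.17
position: [0.5409, 0.0994, 0.0651]
tool_rot: [2.394, 2.031, -0.002]
ft_force: [-0.5, 1.0, -1.9]
grip_width: 0.526
```

Seated: z is unchanged while I press. I'm releasing and rising clear.

Call:
step_arm(
  rows=[
    [[0, 0, 0], [0, 0, 0], 55],
    [[0, 0, 0], [0, 0, 0], 70],
    [[0, 0, 0], [0, 0, 0], 87],
    [[0, 0, 0], [0, 0, 0], 87],
    [[0, 0, 0], [0, 0, 0], 87],
    [[0, 0, 0], [0, 0, -4], 87],
  ],
)

```text
time: 29.67
position: [0.5428, 0.0999, 0.07]
tool_rot: [2.392, 2.03, 0.004]
ft_force: [-0.2, 0.4, -0.1]
grip_width: 0.894
```

Call:
step_arm(
  rows=[
    [[0.3, -0.2, 0], [0, 0, -15], 87],
    [[0, 0, 0], [0, 0, -20], 87],
    [[0, 0, 0], [0, 0, -30], 87],
    [[0, 0, 0], [0, 0, -35], 87],
    [[0, 0, 0], [-30, 0, -20], 87],
    [[0, 0, 0], [-35, 0, -10], 87],
    [[0, 0, 0], [-35, 0, 0], 87],
    [[0, 0, 0], [-35, 0, 0], 87],
    [[0, 0, 0], [-20, 0, 0], 87],
    [[0, 0, 0], [0, 0, 0], 87],
    [[0, 0, 0], [0, 0, 0], 87],
    [[0, 0, 0], [0, 0, 0], 87],
  ],
)

```text
time: 30.67
position: [0.5182, -0.0558, 0.2111]
tool_rot: [2.384, 2.037, 0.001]
ft_force: [0.1, -0.4, 0.7]
grip_width: 0.999
```

```bash
python3 - <<'E'
from h import *
im=grab('scene'); save({'frame':cv2.resize(im['frame'][170:320,270:470],None,fx=4,fy=4)},'c9.png')
Xs={'scene':cloud(im)}
im=grab('side'); save(im,'s9.png'); Xs['side']=cloud(im)
pins=[(.5743,.3197),(.562,.2455),(.550,.172),(.5387,.098)]
tops={'roller':(.072,.026),'cam':(.066,.025),'ratchet':(.064,.029),'sleeve':(.092,.023)}
for n,X in Xs.items():
    X=X.reshape(-1,3); X=X[~np.isnan(X[:,0])]
    for (k,(zt,R)),c in zip(tops.items(),pins):
        q=X[(abs(X[:,2]-zt)<.004)&(np.hypot(*(X[:,:2]-np.array(c)).T)<.036)]
        if len(q)<20: print(n,k,len(q)); continue
        (cx,cy),r=cv2.minEnclosingCircle((q[:,:2]*1000).astype(np.float32))
        A=np.c_[q[:,:2]-q[:,:2].mean(0),np.ones(len(q))]; s=np.linalg.lstsq(A,q[:,2],rcond=None)[0]
        print(n,k,'off mm',round(cx-c[0]*1000,1),round(cy-c[1]*1000,1),'r',round(r,1),'z',np.median(q[:,2]).round(4),'slope',s[:2].round(3))
E
python3 plan.py
```

```text
scene roller off mm 2.4 -1.0 r 26.3 z 0.0719 slope [0.012 0.029]
scene cam off mm 2.1 6.1 r 29.4 z 0.0661 slope [-0.021  0.003]
scene ratchet off mm 2.7 1.3 r 29.1 z 0.0637 slope [-0.013 -0.007]
scene sleeve off mm 3.2 2.1 r 24.3 z 0.0923 slope [-0.011  0.001]
side roller 0
side cam 0
side ratchet off mm 1.3 -1.7 r 28.7 z 0.0626 slope [-0.002 -0.016]
side sleeve off mm 0.8 -0.2 r 23.9 z 0.0911 slope [-0.005 -0.002]
t 30.77 pos [ 0.5183 -0.0545  0.211 ] th 81.16 tilt 0.29 F [-0.4  0.1 -0.6] grip 86.8
```

View pics/c9.png

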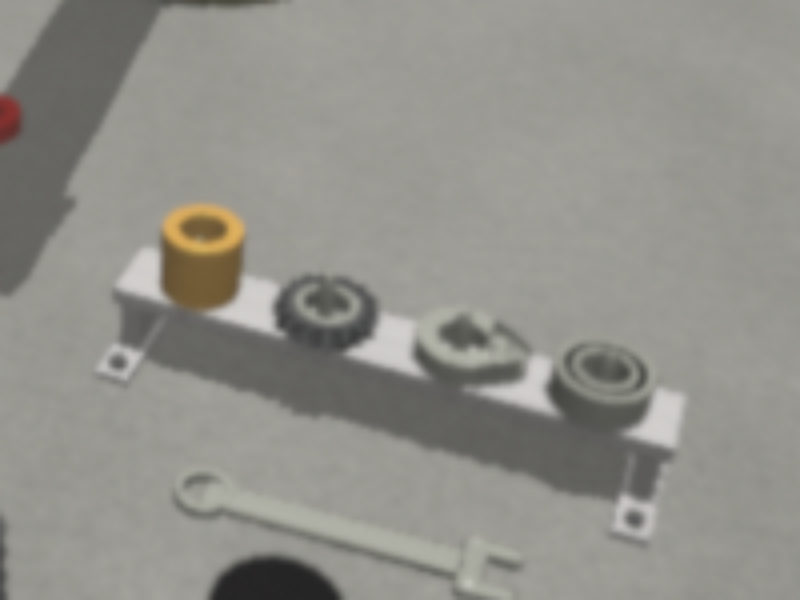

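View pics/s9.png

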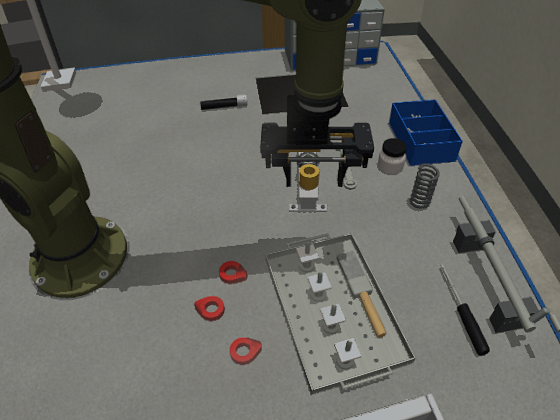

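All four are on the rail in order, flat, and the gripper is clear. I'm handing in.

```bash
python3 -c "
from h import *
print(order.close_job())"
```

```text
the job is handed in; nothing more can be done
None
```

All four parts are on the rail pins in their tray order, left to right: roller, cam, ratchet, sleeve. I lowered each one until it met its seat before letting go. I handed the job in at about 31 s of the 106 s, and no verdict was reported.

- **Scene camera:** the last check showed every part-top height within 0.5 mm of its seated value. All parts were level within about 0.03 rad.
- **Position on the pins:** roller, ratchet and sleeve measured within about 4 mm of their pins. The scene circle fit put the cam 6 mm off along the rail, but that circle includes the nose. The wrist camera measured its centre about 1 mm off.
- **Side camera:** it confirmed the ratchet and sleeve, with heights about 1 mm lower than the scene camera's. It could not see the roller or cam because the arm was in the way. The wrist camera had shown both centred on their pins while I placed the parts that followed.
- **Camera disagreement:** the scene and side cameras differed by up to about 3 mm, roughly what their 2 mm calibrations would explain. This is well inside the 13 mm tolerance.
- **Robot:** the gripper was open and about 0.15 m from the nearest part, touching nothing.

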